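# Find the top of the throw on a vibrator's eccentric spindle

## Robot

A 6-joint arm with a two-finger parallel gripper is mounted at the origin on the work surface. World frame = base frame: x ahead of the robot, y to its left, z up, the work surface at z = 0. Lengths are in m, angles in rad, forces in N, time in s.
With the tool pointing down it reaches from about 0.275 to 0.725 m from the base axis. Payload 15.9 kg.
Tool frame: the origin (TCP) lies at the very end of the fingers, on their centre line; the grasp point (between the pads) lies 19 mm behind it; z points along the fingers, y is the line along which they close (so a half turn about z gives the same grasp; the last joint's range is limited). The gripper opens to 85 mm and grips with 20 to 120 N. Pads are 22 mm wide; open, the fingers measure 114 mm over their backs; the gripper's body (76 mm by 85 mm) begins 54 mm behind the grasp point. The pads swing forward as they close: fully open they stand 13 mm farther back than shut.
Start: joints at [1.108, 0.213, -0.034, 1.323, 0, 1.571], TCP at [0.223, 0.447, 0.231] pointing down, gripper open.
Joint ranges: [-2.98, 2.98], [-0.74, 1.72], [-1.14, 1.35], [-2.1, 2.04], [-1.57, 1.44], [-3.14, 3.14]. Speed limits (rad/s): [1.89, 1.89, 2.39, 2.57, 3.14, 3.14].

## Interface

Orientations are given as a 3x3 rotation matrix whose columns are the frame's x, y, z axes.
In Python, from plant import r, snapshot, camera_model gives the robot as it stands.
- The arm moves only by the tool play_rows, never from a script. Its argument "series" is one flat list of numbers, 6 for each row, row after row: the shift along the tool's x, y, z in m, then the turn, a rotation vector about the tool's x, y, z in rad. In form: [dx, dy, dz, ax, ay, az, dx, dy, dz, ax, ay, az, ...]. A call has exactly 5 rows; each row is the pose to reach, as a shift and turn from the pose commanded when the call began, along the tool's axes at that moment; what a row does not reach only later rows make up. A row lasts 1/10 s, in which the tool goes at most 50 mm and 8.59 degrees, less where a joint would pass 70% of its speed; a pose out of reach is approached as far as the arm can. A call with a gripper value outside its range is refused whole. "hand" is the finger opening in m, from 0 to 0.0854, set as the call begins (left out, the last holds). The fingers move at their own pace and stop on an object; "newtons" is the grip in N (left out, the last holds). Time passes only in rows, so rows that repeat a pose let the fingers close, or fill a call up. It gives the time, the measured TCP pose, the force, the opening and the grip force at its end, in the units of the state.
- r.get_obs(): the state, without advancing time (a new reading comes with each control period).
- snapshot(name): name is "side" or "top" or "wrist"; returns the picture (480x640x3 uint8, red, green, blue); there is no depth.
- camera_model(name): a dict with "mtx" (3x3 intrinsics, pixels), "camera_from_world" (4x4, takes a point from world to camera coordinates); the wrist camera has in their place "T_tool_cam" (4x4, takes a point from camera to tool coordinates, whose origin is the TCP and whose axes are the flange's). Camera axes: x right, y up, looking along -z (the intrinsics and any distortion apply to the point x, -y, -z); pixel columns grow to the right and rows downward; lengths in m; the calibration is good to about 2 mm. A picture is of the moment at which its call begins: read the wrist's pose just before it. camera_model takes no time and is no camera call.
- r.finish_job(): hands the job in; it is judged then, once.
The state is a dict: "clock": time; "joint_positions": joint angles; "joint_vel": joint speeds; "effort": joint torques, N m; "eef_pos": TCP position; "orientation": TCP orientation; "force": force on the tool from outside, world axes, zero at the start; "ft_torque": the same for the moment, N m; "gripper_width": finger opening in m; "gripper_force": force on a finger pad.
Only numpy, scipy, OpenCV 4.12 (cv2) and the standard library are available. Lean on these libraries where they do the work, as an engineer would, in place of code of your own. Each camera call takes 0.05 s, during which the arm holds its last target. There are 200 camera calls.

## Task

The plaster vibrator's eccentric spindle is held between the bench centres and needs its top-of-throw position found. Pick up the gauge bridge (it has an orange grip), hook its jaw onto the round bar along the back of the bench while its front foot is still tilted up well clear of the bed, then swing it gently down until the foot sits fully home over the front rail and the plunger rests on the middle of the bronze-coloured eccentric. Then turn the spindle (its pulley gives a good hold) while watching the gauge's needle, and leave it standing where the needle reads its highest, disturbing nothing else on the table.

Things in the scene. Friction and masses are not known exactly. Their poses are not given: they have to be found in the camera images.
- bench: Bench centres, fixed: green cast bed 210 x 340 mm, flat top 49 mm above the table. Origin on the table below the spindle's middle; y runs along spindle and bed, x from front (robot's side) to back, z up. Stocks at y = +-138 mm, 145 mm high. A round-topped front rail, 8 mm wide, 6.5 mm high, runs along the bed top at x = -68 mm. Behind x = 45 mm the bed steps down to 32 mm
- bar (a point): Point on the axis of the bench's round back bar (diameter 12 mm, parallel to bench y, free all round between brackets at y = +-142 mm), level along y with the middle of the eccentric: bench frame (85, -58, 68) mm. Axes as the bench's
- eccentric (a point): On the spindle axis at the middle of the bronze-coloured eccentric: bench frame (0, -58, 120) mm; axes fixed as the bench's, they do not turn. The eccentric is 30 mm in diameter and 34 mm long, 2 mm off the axis: its top rises and falls 4 mm in a turn
- pulley (a point): Centre of the spindle's aluminium pulley: bench frame (0, 55, 120) mm; axes fixed as the bench's, they do not turn. Diameter 80 mm, 18 mm wide along bench y, flat faces, clear for 45 mm on the stock's side and beyond its hub on the other; pinch the faces near the rim. The spindle turns endlessly either way about bench y with light drag (0.03 N m) that holds it where it is left
- bridge_grip (a point): On the orange grip of the loose gauge bridge (0.57 kg), 18 mm below its top; grip 26 (x) by 16 (y) by 50 mm high, at bridge (-68, 0, 148) mm. Bridge axes: z up when standing, x from foot to jaw, y across; bridge origin midway under the gauge on its underside. The bridge is a grey arch 200 mm long, 44 mm wide, arm top at 116 mm. It starts upright on the table, left or right of the bench
- bridge_jaw (a point): Where the bar's axis lies in the bridge's jaw when seated: bridge (85, 0, 18) mm; bridge axes. The jaw is a slot open to bridge +x, from z = 7 to 24 mm (17 mm for the 12 mm bar) and from x = 70 to about 98 mm, 40 mm wide in y, upper lip flared. Seated, the upper jaw rests on the bar
- bridge_foot (a point): Middle of the underside of the bridge's steel front foot, which has a V groove along y, 11 mm wide at the mouth and 9 mm deep, that centres itself on the front rail: bridge (-68, 0, 0) mm; bridge axes. Seated, it lies at bench (-68, -58, 50) mm (1 mm over the bed top) with the bridge's axes parallel to the bench's
- dial (a point): Centre of the gauge's white upward dial: bridge (0, 0, 138) mm; bridge axes. The gauge is 68 mm in diameter, its top at 138 mm; the plunger points straight down from it, free tip (6 mm round) at bridge (0, 0, 82) mm
- plunger (a joint): Travel of the gauge's sprung plunger (m): 0 fully out, 0.007 right in; 0.4 to 0.9 N. With the bridge seated it is pressed about 0.5 mm at the eccentric's low side and 4.4 mm at its top
- needle (a joint): Angle of the gauge's red needle (rad): 0 with the plunger out, growing clockwise seen from above, one turn (6.28) for 5 mm of plunger travel, so a bit under one turn from rest to top of throw. At 0 it points along bridge +x
- cast: Loose cream plaster dental cast, 68 mm across, 44 mm high, right behind the bench; bystander. Origin under its centre
- bowl: Loose green mixing bowl, 124 mm across, 62 mm high, left behind the bench; bystander. Origin under its centre
- spatula: Loose spatula, 200 mm long, lying in front of the bench; bystander
- screwdriver: Loose red-handled screwdriver, 190 mm long, lying in front of the bench; bystander
- tray: Loose grey parts tray 160 x 100 x 28 mm on the far right; bystander. Origin under its centre
- jar: Loose white jar with a blue cap, 64 mm across, 85 mm high, on the far left; bystander. Origin under its centre
- articulator: Fixed articulator with plaster models, about 110 x 130 mm and 155 mm high, on the other side of the bench from the bridge; bystander. Origin under its centre
Things that resemble listed ones, but are neither listed nor needed, are in the scene too. Leave any yellow look-alike of the part that bears bridge_grip alone.

How it is judged:
By the outcome, as a careful person would: the job done as asked, in the order asked, and still so for the second after the job is handed in, with the robot touching nothing.
It also fails if it takes over 72 s, if anything falls off the work surface, if the arm or the gripper's body presses on something with over 40 N, if the wrist force passes 120 N, or if a joint passes its speed limit or range.

## Working session

There is one attempt and no reset: what is moved stays moved. The work goes in short steps, Python scripts to look and compute and a tool call to move; the robot and the scene stay as the last step left them, time stands still between calls to the robot, and variables do not carry over. Pictures are saved under pics/ and viewed, at most 10 in all, crops included, and the job is handed in when it is done.

Besides the shell and the picture viewer there is one more tool, called after "Request:" as name(argument=value, ...), one argument or row to a line, values as JSON. play_rows: Moves the arm, as the interface text tells. Its arguments: {"type":"object","properties":{"series":{"type":"array","items":{"type":"number"}},"hand":{"type":"number"},"newtons":{"type":"number"}},"required":["series"]}

```bash
ls; mkdir -p pics
python3 - <<'E'
from plant import r,snapshot,camera_model
import cv2,numpy as np
np.set_printoptions(precision=4,suppress=True)
for n in ("top","side"):
    im=snapshot(n); cv2.imwrite(f"pics/{n}0.png",im[:,:,::-1])
    print(n,camera_model(n))
print(camera_model("wrist"))
print(r.get_obs())
E
```

```text
pics
top {'mtx': array([[438.1829,   0.    , 323.1742],
       [  0.    , 438.1829, 239.554 ],
       [  0.    ,   0.    ,   1.    ]]), 'camera_from_world': array([[ 0.0162, -0.9998, -0.0113,  0.0052],
       [ 0.9898,  0.0144,  0.142 , -0.4724],
       [-0.1418, -0.0135,  0.9898, -1.1863],
       [ 0.    ,  0.    ,  0.    ,  1.    ]])}
side {'mtx': array([[501.4629,   0.    , 324.6615],
       [  0.    , 501.4629, 241.3309],
       [  0.    ,   0.    ,   1.    ]]), 'camera_from_world': array([[ 0.6841, -0.7291,  0.0196, -0.303 ],
       [ 0.3596,  0.3605,  0.8606, -0.2891],
       [-0.6345, -0.5817,  0.5089, -1.3149],
       [ 0.    ,  0.    ,  0.    ,  1.    ]])}
{'mtx': array([[373.5096,   0.    , 326.7474],
       [  0.    , 373.5096, 236.1939],
       [  0.    ,   0.    ,   1.    ]]), 'T_tool_cam': array([[ 0.0018,  0.9559,  0.2935,  0.0748],
       [ 1.    , -0.0018, -0.0002,  0.0013],
       [ 0.0003,  0.2935, -0.956 , -0.143 ],
       [ 0.    ,  0.    ,  0.    ,  1.    ]])}
{'clock': 0.1, 'joint_positions': array([ 1.108 ,  0.2133, -0.035 ,  1.3235, -0.    ,  1.5708]), 'joint_vel': array([ 0.0004, -0.0018,  0.0009, -0.0026, -0.0003, -0.0002]), 'effort': array([  0.0014, -68.7248,  48.7804,   0.0124,  -0.0001,   0.    ]), 'eef_pos': array([0.2231, 0.4471, 0.2309]), 'orientation': array([[-0.8948,  0.4465, -0.0004],
       [ 0.4465,  0.8948, -0.0009],
       [-0.    , -0.001 , -1.    ]]), 'force': array([-0.0762,  0.2822, -0.4809]), 'ft_torque': array([-0.0297, -0.0223, -0.0034]), 'gripper_force': 0.0, 'gripper_width': 0.08548635814170692}
```

View pics/top0.png

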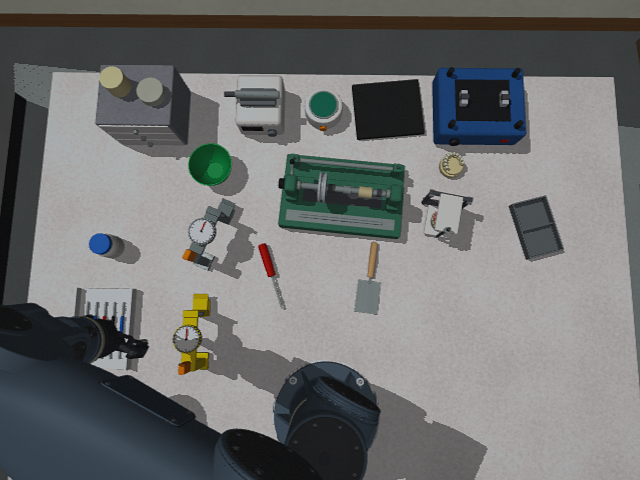

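View pics/side0.png

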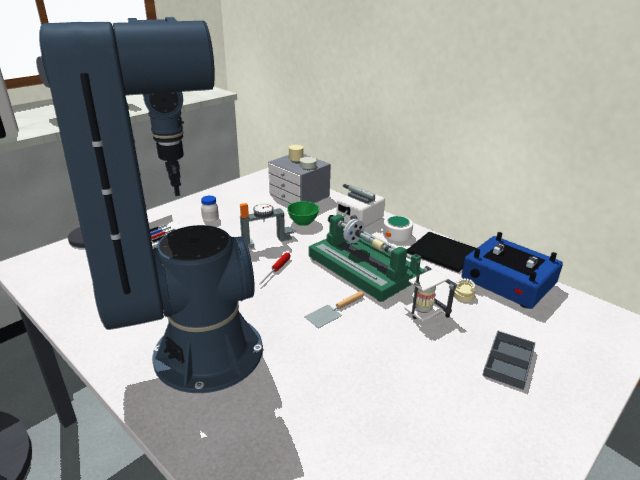

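The top view shows two gauge bridges. The grey one with the orange grip is at about (203,232) with its grip at (190,255). The yellow look-alike is at (188,338) with its grip at (184,368). I choose the grey one. The bench is at about (343,195), and the articulator is on its right at (443,213). Next I'll check both in a close crop.

Run:
```python
import cv2,numpy as np
t=cv2.imread("pics/top0.png"); s=cv2.imread("pics/side0.png")
f=lambda im,x,y,w,h,k:cv2.resize(im[y:y+h,x:x+w],None,fx=k,fy=k,interpolation=cv2.INTER_CUBIC)
a=f(t,272,145,140,100,5); cv2.imwrite("pics/bench.png",a)
c=np.zeros((510,800,3),np.uint8)
c[:510,:390]=f(t,175,190,65,85,6); c[:510,400:800]=f(s,230,190,80,102,5); cv2.imwrite("pics/bridge.png",c)
```

```text
(no output)
```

View pics/bench.png

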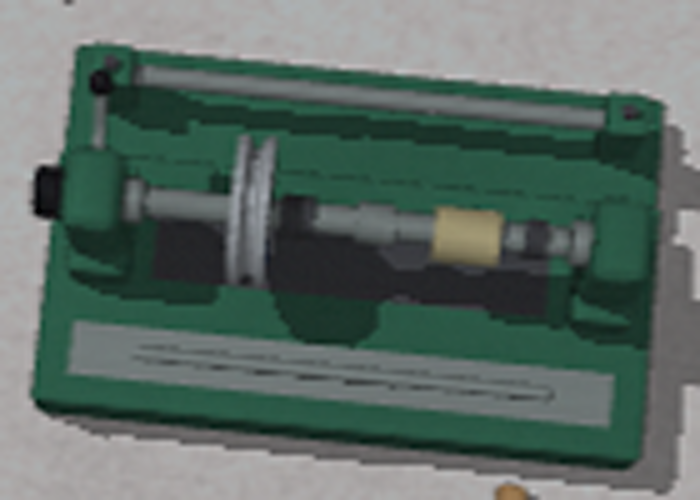

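View pics/bridge.png

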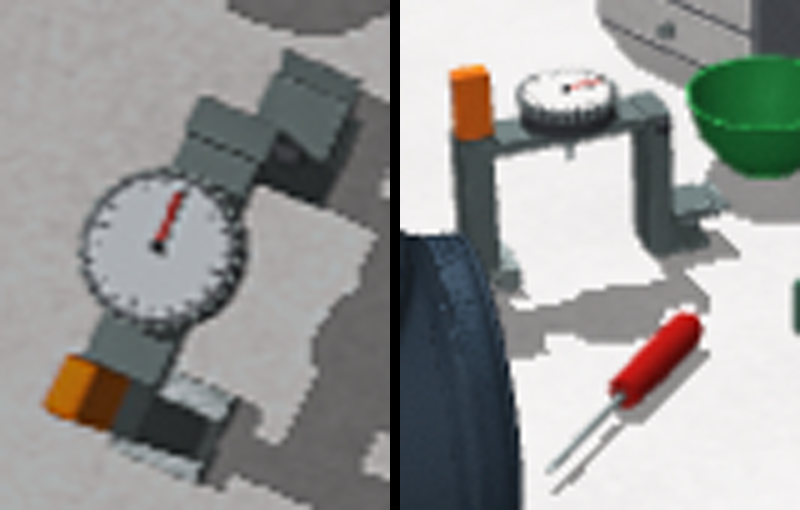

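The crops confirm the choice: a grey arch with an orange grip. The grip top is at top px (186.7,255) and the dial centre at (201.3,231). Bench corners in the top view are back-left (288,154), back-right (405,164.6), front-left (279,225) and front-right (398,237). The bar runs from (299,160) to (393,168.4).

```bash
cat > h.py <<'E'
import numpy as np,cv2
from scipy.optimize import least_squares
from scipy.spatial.transform import Rotation as R
from plant import r,snapshot,camera_model
np.set_printoptions(precision=4,suppress=True)
def proj(K,T,p):
    c=(T[:3,:3]@np.atleast_2d(p).T).T+T[:3,3]
    q=np.c_[c[:,0],-c[:,1],-c[:,2]]@K.T
    return q[:,:2]/q[:,2:]
def cam(n,obs=None):
    m=camera_model(n)
    if n!="wrist": return m["mtx"],m["camera_from_world"]
    o=obs or r.get_obs(); Tw=np.eye(4); Tw[:3,:3]=o["orientation"]; Tw[:3,3]=o["eef_pos"]
    return m["mtx"],np.linalg.inv(Tw@m["T_tool_cam"])
def pose(s): # x,y,yaw on the table
    T=np.eye(4); T[:3,:3]=R.from_euler('z',s[2]).as_matrix(); T[:2,3]=s[:2]; return T
def fit(obs,x0): # obs: list of (K,T,pts(m),px)
    f=lambda s:np.concatenate([(proj(K,T,(pose(s)[:3,:3]@np.array(p).T).T+pose(s)[:3,3])-np.array(u)).ravel() for K,T,p,u in obs])
    o=least_squares(f,x0,loss='soft_l1'); print(o.x,"res",f(o.x).round(1)); return o.x
E
python3 - <<'E'
from h import *
t=cam("top"); s=cam("side")
b=fit([(*t,np.array([[105,170,32],[105,-170,32],[-105,170,49],[-105,-170,49],[85,0,68],[0,-58,120]])/1e3,
 [[288,154],[405,164.6],[279,225],[398,237],[346,164.2],[365.4,192]])],[.55,0,0])
g=fit([(*t,np.array([[-68,0,166],[0,0,138]])/1e3,[[186.7,255],[201.3,231]]),
 (*s,np.array([[-68,0,166],[0,0,138]])/1e3,[[244,204],[263.6,208]])],[.5,.3,0])
for nm,p,q in (("grip",g,(-.068,0,.148)),("ecc",b,(0,-.058,.12)),("bar",b,(.085,-.058,.068)),("pul",b,(0,.055,.12))): print(nm,pose(p)[:3]@[*q,1])
E
```

```text
[ 0.5983 -0.04   -0.0888] res [-0.9  0.4  0.5  1.4 -1.3  0.   2.5  0.6 -0.1 -1.3  0.1 -2.1]
[ 0.474   0.3231 -0.3663] res [ 0.2 -0.3  0.   0.4  0.  -0.2 -0.2 -0.4]
grip [0.4105 0.3475 0.148 ]
ecc [ 0.5932 -0.0978  0.12  ]
bar [ 0.6779 -0.1054  0.068 ]
pul [0.6032 0.0147 0.12  ]
```

```bash
cat >> h.py <<'E'
def rot(yaw,tilt=0): # tool y = bench y axis sign, tool x = -frame x; tilt>0 lifts the foot (about frame y)
    M=R.from_euler('z',yaw).as_matrix()@R.from_euler('y',tilt).as_matrix()
    return M@np.diag([-1,1,-1.])
def go(p,Rt,o=None):
    o=o or r.get_obs(); A=o["orientation"]
    d=A.T@(np.array(p)-o["eef_pos"]); w=R.from_matrix(A.T@Rt).as_rotvec()
    print("move",d.round(4),w.round(4),"force",o["force"].round(1),"t",round(o["clock"],1),"w",round(o["gripper_width"],4))
E
python3 - <<'E'
from h import *
go([.4105,.3475,.25],rot(-.3663))
E
```

```text
move [-0.2122 -0.0055 -0.0191] [-0.001  -0.     -0.0965] force [-0.1  0.3 -0.5] t 0.1 w 0.0855
```

Request:
play_rows(
  series=[-0.042,-0.001,-0.019,0,0,-0.02,-0.085,-0.002,-0.019,0,0,-0.04,-0.127,-0.003,-0.019,0,0,-0.06,-0.17,-0.004,-0.019,0,0,-0.08,-0.212,-0.0055,-0.019,0,0,-0.0965],
)

```text
clock: 0.6
eef_pos: [0.4118, 0.3467, 0.2501]
orientation: [[-0.934, 0.357, -0.0], [0.357, 0.934, -0.0], [0.0, -0.0, -1.0]]
force: [-0.5, 0.3, 0.2]
gripper_width: 0.0858
gripper_force: 0.0
```

Run:
```python
from h import *
go([.4105,.3475,.25],rot(-.3663))
o=r.get_obs();im=snapshot("wrist")
K,T=cam("wrist",o)
p=pose([.474,.3231,-.3663])
q=np.array([[-68,0,166],[-81,8,166],[-55,8,166],[-81,-8,166],[-55,-8,166],[0,0,138]])/1e3
for u in proj(K,T,q@p[:3,:3].T+p[:3,3]): cv2.drawMarker(im,tuple(int(v) for v in u.round()),(0,0,255),0,8,1)
cv2.imwrite("pics/w1.png",im[:,:,::-1])
```

```text
move [0.0015 0.0003 0.0001] [-0.0003 -0.0002  0.0009] force [-0.5  0.3  0.2] t 0.6 w 0.0858
```

View pics/w1.png

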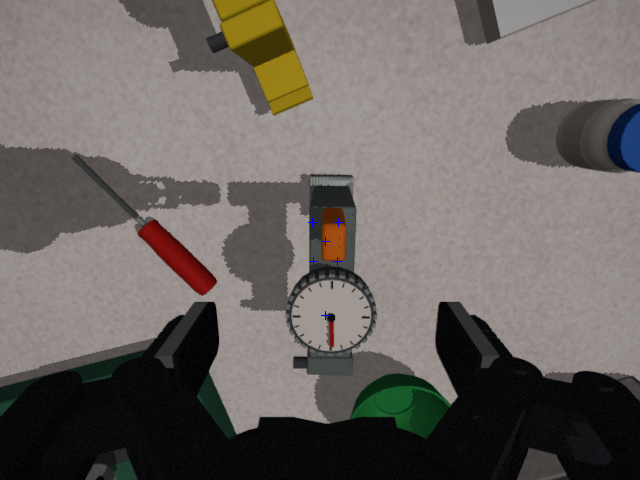

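The wrist view shows the real grip's top face centred at about (334,242) and the dial at (330.5,317). My predictions were about 8 px left of both, so I'll refit with this view.

Run:
```python
from h import *
o=r.get_obs();t=cam("top"); s=cam("side");w=cam("wrist")
P=np.array([[-68,0,166],[0,0,138]])/1e3
Pw=(w[0],w[1],P,[[334,242],[330.5,317]])
g1=fit([Pw],[.474,.3231,-.3663])
g=fit([Pw,Pw,(*t,P,[[186.7,255],[201.3,231]]),(*s,P,[[244,204],[263.6,208]])],[.5,.3,0])
q=pose(g)[:3]@[-.068,0,.129,1]; print(q)
go(q,rot(g[2]))
```

```text
[ 0.4804  0.3236 -0.3919] res [-0.   0.7  0.  -1.1]
[ 0.4801  0.3237 -0.3916] res [-0.1  0.3 -0.  -1.4 -0.1  0.3 -0.  -1.4 -0.5 -3.  -0.  -2.   1.2 -1.
  1.1 -1. ]
[0.4173 0.3496 0.129 ]
move [0.0011 0.0059 0.1206] [-0.0013  0.0016  0.0242] force [ 2.5 -7.4 -1.8] t 0.7 w 0.0852
```

Request:
play_rows(
  series=[0.0,0.006,0.04,0,0,0.024,0.0,0.006,0.08,0,0,0.024,0.0,0.006,0.105,0,0,0.024,0.0,0.006,0.12,0,0,0.024,0.0,0.006,0.12,0,0,0.024],
)

```text
clock: 1.15
eef_pos: [0.4114, 0.3524, 0.1281]
orientation: [[-0.925, 0.381, -0.003], [0.381, 0.925, -0.003], [0.002, -0.004, -1.0]]
force: [0.6, -0.7, -0.1]
gripper_width: 0.0853
gripper_force: 0.0
```

Request:
play_rows(
  series=[0,0,0,0,0,0,0,0,0,0,0,0,0,0,0,0,0,0,0,0,0,0,0,0,0,0,0,0,0,0],
  hand=0.005,
  newtons=90,
)

```text
clock: 1.65
eef_pos: [0.4127, 0.3534, 0.1308]
orientation: [[-0.925, 0.38, 0.0], [0.38, 0.925, 0.0], [-0.0, 0.0, -1.0]]
force: [0.1, -1.9, -3.7]
gripper_width: 0.0148
gripper_force: 87.9
```

Request:
play_rows(
  series=[0,0,0,0,0,0,0,0,0,0,0,0,0,0,0,0,0,0,0,0,0,0,0,0,0,0,0,0,0,0],
)

```text
clock: 2.15
eef_pos: [0.4126, 0.3534, 0.1307]
orientation: [[-0.925, 0.381, 0.0], [0.381, 0.925, 0.0], [-0.0, 0.0, -1.0]]
force: [-1.8, -1.4, 7.2]
gripper_width: 0.015
gripper_force: 89.2
```

Run:
```python
from h import *
o=dict(orientation=np.array([[-0.934,0.357,0],[0.357,0.934,0],[0,0,-1.]]),eef_pos=np.array([.4118,.3467,.2501]))
w=cam("wrist",o);t=cam("top"); s=cam("side")
P=np.array([[-68,0,166],[0,0,138]])/1e3
Pw=(*w,P,[[334,242],[330.5,317]])
g1=fit([Pw],[.474,.3231,-.3663])
g=fit([Pw,Pw,(*t,P,[[186.7,255],[201.3,231]]),(*s,P,[[244,204],[263.6,208]])],[.5,.3,0])
o=r.get_obs(); print(o["eef_pos"])
for x in (g1,g): print("TCP in bridge",np.linalg.inv(pose(x))@[*o["eef_pos"],1])
b=[.5983,-.04,-.0888]
go(o["eef_pos"]+[0,0,.2],o["orientation"])
go(pose(b)[:3]@[-.10,-.058,.331,1],rot(b[2]))
```

```text
[ 0.4762  0.3267 -0.3892] res [-0.   0.7  0.  -1.1]
[ 0.4761  0.3266 -0.3894] res [-0.2  0.7 -0.2 -1.1 -0.2  0.7 -0.2 -1.1 -1.7 -1.4 -1.3 -0.5 -0.3 -0.9
 -0.3 -0.9]
[0.4126 0.3534 0.1307]
TCP in bridge [-0.069   0.0006  0.1307  1.    ]
TCP in bridge [-0.0689  0.0007  0.1307  1.    ]
move [-0.      0.0001 -0.2   ] [0. 0. 0.] force [-1.8 -1.4  7.2] t 2.1 w 0.015
move [-0.2432 -0.3782 -0.2003] [ 0.0003  0.0003 -0.3015] force [-1.8 -1.4  7.2] t 2.1 w 0.015
```

Request:
play_rows(
  series=[0,0,-0.01,0,0,0,0,0,-0.03,0,0,0,0,0,-0.055,0,0,0,0,0,-0.08,0,0,0,0,0,-0.105,0,0,0],
)

```text
clock: 2.65
eef_pos: [0.4123, 0.3532, 0.2366]
orientation: [[-0.925, 0.38, -0.001], [0.38, 0.925, -0.0], [0.0, -0.0, -1.0]]
force: [1.0, 0.3, -5.9]
gripper_width: 0.0149
gripper_force: 88.1
```

Request:
play_rows(
  series=[-0.005,-0.01,-0.025,0,0,0,-0.015,-0.03,-0.05,0,0,-0.02,-0.035,-0.055,-0.075,0,0,-0.04,-0.055,-0.085,-0.09,0,0,-0.07,-0.075,-0.115,-0.095,0,0,-0.1],
)

```text
clock: 3.15
eef_pos: [0.4384, 0.2175, 0.3322]
orientation: [[-0.959, 0.285, 0.002], [0.285, 0.959, 0.001], [-0.001, 0.001, -1.0]]
force: [1.5, -0.3, -5.9]
gripper_width: 0.0149
gripper_force: 88.2
```

Run:
```python
from h import *
b=[.5983,-.04,-.0888]
go(pose(b)[:3]@[-.10,-.058,.331,1],rot(b[2]))
```

```text
move [-0.14   -0.2781  0.001 ] [ 0.0012  0.0014 -0.1997] force [ 1.5 -0.3 -5.9] t 3.1 w 0.0149
```

Request:
play_rows(
  series=[-0.017,-0.035,0,0,0,-0.025,-0.035,-0.07,0,0,0,-0.05,-0.053,-0.105,0,0,0,-0.075,-0.07,-0.14,0,0,0,-0.1,-0.088,-0.175,0,0,0,-0.125],
)

```text
clock: 3.65
eef_pos: [0.4721, 0.0241, 0.3307]
orientation: [[-0.987, 0.163, -0.0], [0.163, 0.987, 0.0], [0.0, 0.0, -1.0]]
force: [1.1, 0.4, -5.5]
gripper_width: 0.0151
gripper_force: 88.1
```

Request:
play_rows(
  series=[-0.015,-0.03,0,0,0,-0.025,-0.03,-0.06,0,0,0,-0.05,-0.042,-0.085,0,0,0,-0.07,-0.05,-0.102,0,0,0,-0.075,-0.05,-0.102,0,0,0,-0.075],
)

```text
clock: 4.15
eef_pos: [0.505, -0.0852, 0.3301]
orientation: [[-0.996, 0.092, -0.001], [0.092, 0.996, -0.0], [0.001, -0.0, -1.0]]
force: [0.1, -0.2, -6.1]
gripper_width: 0.0146
gripper_force: 88.6
```

Request:
play_rows(
  series=[0,0,0,0,0,0,0,0,0,0,0,0,0,0,0,0,0,0,0,0,0,0,0,0,0,0,0,0,0,0],
)

```text
clock: 4.65
eef_pos: [0.5049, -0.0828, 0.3304]
orientation: [[-0.996, 0.09, 0.0], [0.09, 0.996, -0.0], [-0.0, 0.0, -1.0]]
force: [0.0, -0.2, -6.2]
gripper_width: 0.0151
gripper_force: 88.5
```

Run:
```python
from h import *
o=r.get_obs();w=snapshot("wrist");t=snapshot("top");o2=r.get_obs()
print(o["eef_pos"],o2["eef_pos"],o["orientation"],o["force"])
np.savez("v2.npz",p=o["eef_pos"],R=o["orientation"])
cv2.imwrite("pics/w2.png",w[:,:,::-1]);cv2.imwrite("pics/t2.png",t[:,:,::-1])
```

```text
[ 0.5049 -0.0828  0.3304] [ 0.505  -0.083   0.3304] [[-0.996   0.0896  0.0001]
 [ 0.0896  0.996  -0.    ]
 [-0.0001  0.     -1.    ]] [ 0.0304 -0.2181 -6.2166]
```

View pics/w2.png

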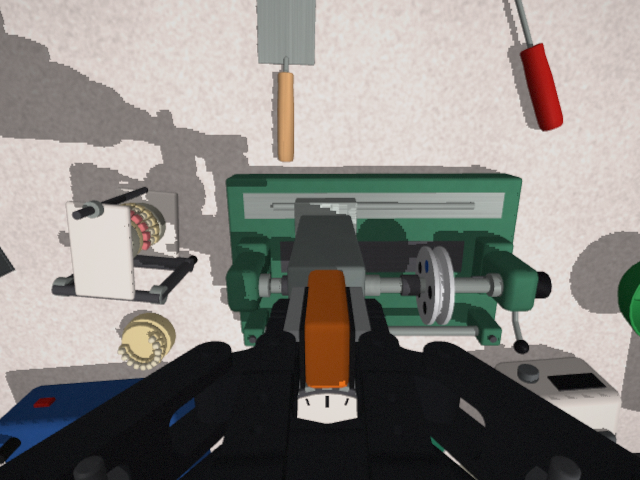

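The wrist view shows the bench with its left corner at about (228,180) and right corner at (520,180), the rail at v≈205, the pulley at (435,286) and the bar at v≈331. I'll enlarge it to read these precisely.

Run:
```python
import cv2
a=cv2.imread("pics/w2.png")[165:365,220:560]
cv2.imwrite("pics/w2c.png",cv2.resize(a,(782,460),interpolation=cv2.INTER_CUBIC))
```

```text
(no output)
```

View pics/w2c.png

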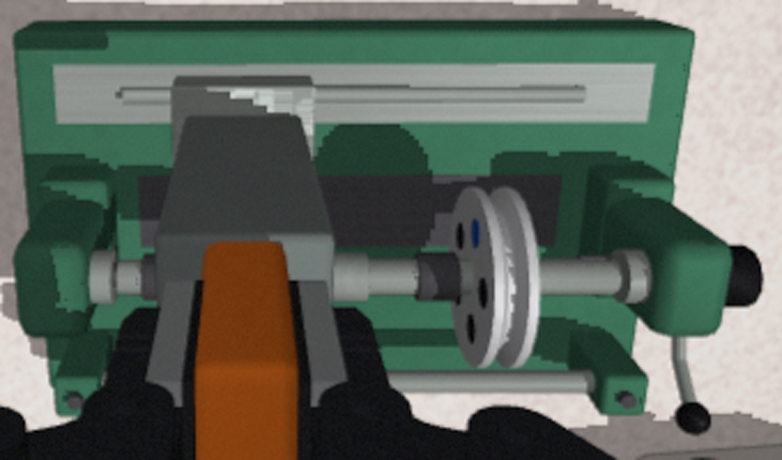

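```bash
cat > b.py <<'E'
from h import *
d=np.load("v2.npz"); o=dict(orientation=d["R"],eef_pos=d["p"]); K,T=cam("wrist",o)
P=np.array([[-105,-170,49],[-105,170,49],[-68,0,53],[85,53,68],[85,0,75],[0,88,120]])/1e3
U=np.array([[17,34],[692,33],[351.5,95],[500,381],[349.5,400],[590,275]])/2.3+[220,165]
M=np.array([[1,1],[1,1],[1,1],[0,1],[1,0],[0,1.]])
Kt,Tt=cam("top")
Pt=np.array([[105,170,32],[105,-170,32],[-105,170,49],[-105,-170,49],[85,0,68],[0,-58,120]])/1e3
Ut=np.array([[288,154],[405,164.6],[279,225],[398,237],[346,164.2],[365.4,192]])
def f(s,wt=0.3):
    p=pose(s); g=lambda Q:Q@p[:3,:3].T+p[:3,3]
    return np.concatenate([((proj(K,T,g(P))-U)*M).ravel(),wt*(proj(Kt,Tt,g(Pt))-Ut).ravel()])
for wt in (0,.4,1):
    s=least_squares(lambda s:f(s,wt),[.6,-.04,-.09]).x; print(wt,s,f(s,wt)[:12].round(1))
E
python3 b.py
```

```text
0 [ 0.5995 -0.0356 -0.0802] [-3.5 -2.2  3.2 -4.1  0.5  2.8 -0.   2.1 -0.1 -0.  -0.   2.8]
0.4 [ 0.5994 -0.0358 -0.0813] [-3.6 -2.5  3.1 -4.   0.3  2.7 -0.   2.1 -0.4 -0.  -0.   2.8]
1 [ 0.599  -0.0366 -0.0849] [-4.1 -3.3  2.7 -3.7 -0.1  2.5 -0.   2.  -1.3 -0.  -0.   2.8]
```

```bash
python3 - <<'E'
import re
s=open("b.py").read()
s=s.split("P=np.array")[0]+'''
L=.118
U=np.array([[17,34],[692,33],[118,95],[585,94.5],[430,381],[580,381],[73,400],[626,400],[590,275],[125,277]])/2.3+[220,165]
M=np.array([[1,.0],[1,.0],[1,1],[1,1],[0,1],[0,1],[1,0],[1,0],[0,1],[0,1.]])
def f(s):
    P=np.array([[-.105,-.170+s[4],.049],[-.105,.170-s[4],.049],[-.068,-s[3],.053],[-.068,s[3],.053],[.085,.025,.068],[.085,.1,.068],[.085,-s[5],.075],[.085,s[5],.075],[0,.088,.12],[0,-.112,.12]])
    p=pose(s[:3]); return ((proj(K,T,P@p[:3,:3].T+p[:3,3])-U)*M).ravel()
s=least_squares(f,[.6,-.04,-.09,.118,0,.142]).x; print(s,f(s).round(1))
'''
open("b.py","w").write(s)
E
python3 b.py
```

```text
[ 0.5962 -0.0356 -0.0829  0.1166  0.0042  0.1458] [-0.1 -0.  -0.1 -0.   0.5  0.5  0.5 -0.3 -0.  -0.1 -0.  -0.3 -0.4 -0.
 -0.4 -0.  -0.   0.  -0.   0. ]
```

```bash
cat >> h.py <<'E'
B=[.597,-.038,-.084]; TB=np.array([-.069,0,.131])
def bridge(tilt,s=0,up=0,dz=0,dx=0): # tool pose with jaw shifted back by s along bridge x, raised by up
    p=pose(B); Rb=p[:3,:3]@R.from_euler('y',tilt).as_matrix()
    jaw=p[:3]@[.085+dx,-.058,.068+up+dz,1]
    return jaw+Rb@(TB-[.085,0,.018]-[s,0,0]), rot(B[2],tilt)
E
python3 - <<'E'
from h import *
a=np.radians(25)
for k in (bridge(a,.028,.09),bridge(a,.028,0),bridge(a,0,0),bridge(0)): print(k[0]); go(*k)
E
```

```text
[ 0.5601 -0.0931  0.3373]
move [-0.0558 -0.0051 -0.007 ] [ 0.0013  0.4364 -0.0059] force [ 0.3  0.8 -5.9] t 4.8 w 0.0148
[ 0.5601 -0.0931  0.2473]
move [-0.0558 -0.0051  0.083 ] [ 0.0013  0.4364 -0.0059] force [ 0.3  0.8 -5.9] t 4.8 w 0.0148
[ 0.5853 -0.0952  0.2355]
move [-0.0812 -0.005   0.0949] [ 0.0013  0.4364 -0.0059] force [ 0.3  0.8 -5.9] t 4.8 w 0.0148
[ 0.5234 -0.09    0.181 ]
move [-0.019  -0.0053  0.1494] [-0.      0.0001 -0.006 ] force [ 0.3  0.8 -5.9] t 4.8 w 0.0148
```

Request:
play_rows(
  series=[-0.005,-0.001,-0.002,0,0.04,0,-0.011,-0.002,-0.003,0,0.085,0,-0.017,-0.003,-0.004,0,0.13,-0.002,-0.023,-0.004,-0.005,0,0.175,-0.004,-0.029,-0.005,-0.006,0,0.22,-0.006],
)

```text
clock: 5.25
eef_pos: [0.5337, -0.0908, 0.3364]
orientation: [[-0.972, 0.084, -0.218], [0.082, 0.996, 0.019], [0.219, 0.001, -0.976]]
force: [0.3, 0.4, -5.5]
gripper_width: 0.0149
gripper_force: 88.7
```

Run:
```python
from h import *
a=np.radians(25)
go(*bridge(a,.028,.09))
```

```text
move [-0.0256 -0.0001 -0.0067] [ 0.0007  0.2153 -0.    ] force [ 0.3  0.4 -5.5] t 5.2 w 0.0149
```

Request:
play_rows(
  series=[-0.006,0,-0.002,0,0.045,0,-0.012,0,-0.003,0,0.09,0,-0.018,0,-0.005,0,0.135,0,-0.023,0,-0.006,0,0.18,0,-0.026,0,-0.007,0,0.215,0],
)

```text
clock: 5.75
eef_pos: [0.5231, -0.0882, 0.2929]
orientation: [[-0.926, 0.082, -0.369], [0.078, 0.997, 0.027], [0.37, -0.004, -0.929]]
force: [2.3, -1.4, 4.9]
gripper_width: 0.0149
gripper_force: 94.5
```

Request:
play_rows(
  series=[0,0,0,0,0,0,0,0,0,0,0,0,0,0,0,0,0,0,0,0,0,0,0,0,0,0,0,0,0,0],
)

```text
clock: 6.25
eef_pos: [0.5244, -0.0883, 0.2933]
orientation: [[-0.927, 0.083, -0.366], [0.078, 0.997, 0.027], [0.367, -0.003, -0.93]]
force: [0.1, -0.2, -5.6]
gripper_width: 0.0149
gripper_force: 93.1
```

Run:
```python
from h import *
a=np.radians(25)
go(*bridge(a,.028,.09));go(*bridge(a,.028,.0))
w=snapshot("wrist");cv2.imwrite("pics/w3.png",w[:,:,::-1])
s=snapshot("side");cv2.imwrite("pics/s3.png",s[:,:,::-1])
c=np.zeros((480,800,3),np.uint8); c[:320,:426]=cv2.resize(w[:,:,::-1],(426,320)); c[:, 430:]=cv2.resize(s[190:310,295:388,::-1],(370,480),interpolation=cv2.INTER_CUBIC)
cv2.imwrite("pics/c3.png",c)
```

```text
move [-0.0173 -0.002  -0.0541] [-0.0036  0.0606 -0.0001] force [ 0.1 -0.2 -5.6] t 6.2 w 0.0149
move [-0.0503 -0.0017  0.0296] [-0.0036  0.0606 -0.0001] force [ 0.1 -0.2 -5.6] t 6.2 w 0.0149
```

View pics/c3.png

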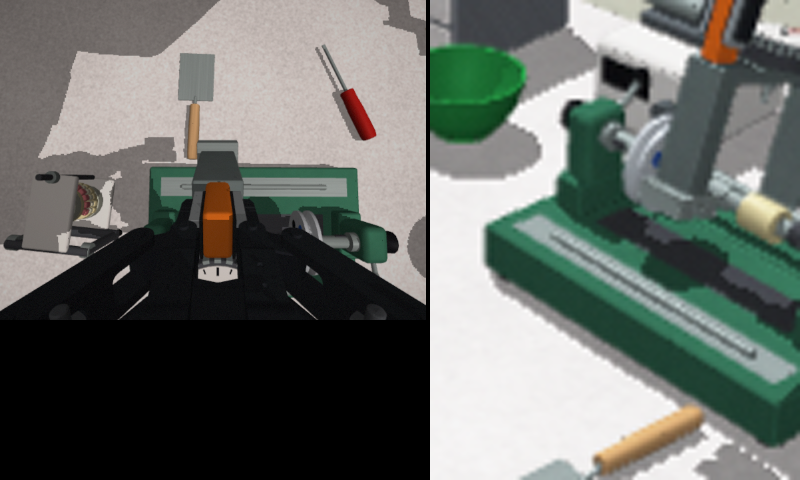

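The picture shows the bridge held cleanly above the bench with nothing touched. The arm stopped short of the commanded tilt and sank, so I'll check the joints.

Run:
```python
from h import *
o=r.get_obs();print(o["joint_positions"],o["force"],o["clock"])
j=np.linalg.inv(pose(B))
Rb=j[:3,:3]@o["orientation"]@np.diag([-1,1,-1]); 
for q in ((.085,0,.018),(.098,0,0),(0,0,.082),(-.068,0,0)): print(j[:3]@[*o["eef_pos"],1]+Rb@(np.array(q)-TB))
```

```text
[-0.1502  0.6999  0.7902  2.0361 -0.0279 -0.0616] [-0.2118 -0.6179 -5.9465] 6.35
[ 0.0336 -0.0566  0.1315]
[ 0.0391 -0.0567  0.11  ]
[-0.0219 -0.0564  0.2223]
[-0.1153 -0.0567  0.171 ]
```

Run:
```python
from h import *
go(*bridge(.314,.028,.08));go(*bridge(.314,.028,.0))
```

```text
move [-0.0071 -0.0019 -0.0227] [-0.0037 -0.0619  0.0001] force [-0.2 -0.6 -5.9] t 6.3 w 0.0149
move [-0.0364 -0.0016  0.0517] [-0.0037 -0.0619  0.0001] force [-0.2 -0.6 -5.9] t 6.3 w 0.0149
```

Request:
play_rows(
  series=[-0.001,0,-0.005,0,-0.015,0,-0.003,-0.001,-0.01,-0.001,-0.03,0,-0.005,-0.002,-0.016,-0.003,-0.045,0,-0.007,-0.002,-0.022,-0.004,-0.062,0,-0.007,-0.002,-0.022,-0.004,-0.062,0],
)

```text
clock: 6.85
eef_pos: [0.5393, -0.0916, 0.312]
orientation: [[-0.949, 0.084, -0.305], [0.08, 0.996, 0.026], [0.306, 0.0, -0.952]]
force: [0.1, -0.7, -5.2]
gripper_width: 0.0151
gripper_force: 93.1
```

Run:
```python
from h import *
go(*bridge(.314,.028,.08));go(*bridge(.314,.028,.0))
print(r.get_obs()["joint_positions"])
```

```text
move [0.0001 0.0002 0.0004] [ 0.0003  0.0029 -0.0001] force [ 0.1 -0.7 -5.2] t 6.8 w 0.0151
move [-0.0243  0.0002  0.0765] [ 0.0003  0.0029 -0.0001] force [ 0.1 -0.7 -5.2] t 6.8 w 0.0151
[-0.1557  0.6864  0.841   2.0358 -0.0216 -0.0682]
```

Request:
play_rows(
  series=[-0.005,0,0.015,0,0.003,0,-0.01,0,0.033,0,0.003,0,-0.015,0,0.05,0,0.003,0,-0.02,0,0.065,0,0.003,0,-0.0243,0,0.0765,0,0.003,0],
)

```text
clock: 7.35
eef_pos: [0.5379, -0.0913, 0.2296]
orientation: [[-0.946, 0.084, -0.312], [0.079, 0.996, 0.027], [0.313, 0.0, -0.95]]
force: [0.0, -0.0, -3.4]
gripper_width: 0.0144
gripper_force: 93.2
```

Run:
```python
from h import *
go(*bridge(.314,.028,.0)); go(*bridge(.314,.0,.0))
w=snapshot("side");cv2.imwrite("pics/s4.png",cv2.resize(w[180:310,300:440,::-1],None,fx=4.5,fy=4.5,interpolation=cv2.INTER_CUBIC))
print(r.get_obs()["joint_positions"],r.get_obs()["ft_torque"])
```

```text
move [-0.0005  0.     -0.0023] [ 0.0005 -0.0042  0.0002] force [ 0.  -0.  -3.4] t 7.3 w 0.0144
move [-0.0285  0.     -0.0025] [ 0.0005 -0.0042  0.0002] force [ 0.  -0.  -3.4] t 7.3 w 0.0144
[-0.1554  0.641   0.5423  1.7913 -0.0218 -0.068 ] [-0.0208 -0.5162 -0.0005]
```

View pics/s4.png

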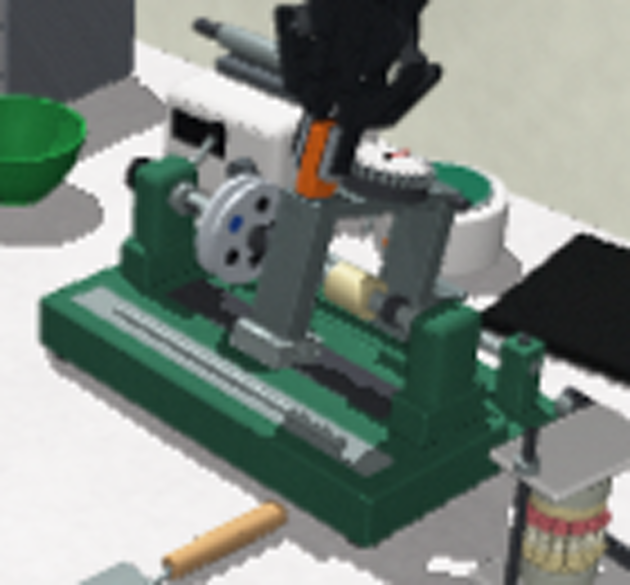

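The side view shows the bridge tilted and straddling the eccentric. Its foot is up at about (265,345) and its jaw is in front of the bar. Next I slide it onto the bar.

Request:
play_rows(
  series=[-0.004,0,0,0,0,0,-0.009,0,0,0,0,0,-0.014,0,0,0,0,0,-0.018,0,0,0,0,0,-0.018,0,0,0,0,0],
)

```text
clock: 7.9
eef_pos: [0.5561, -0.0928, 0.2246]
orientation: [[-0.947, 0.084, -0.31], [0.079, 0.996, 0.027], [0.312, 0.0, -0.95]]
force: [3.4, -0.2, -12.2]
gripper_width: 0.0145
gripper_force: 92.1
```

Run:
```python
from h import *
go(*bridge(.314,.0,.0)); o=r.get_obs();print(o["force"],o["ft_torque"])
```

```text
move [-0.0095  0.0001 -0.0015] [ 0.0004 -0.0029  0.0002] force [  3.4  -0.2 -12.2] t 7.9 w 0.0145
[  3.3673  -0.1781 -12.1973] [-0.0816 -0.9611  0.0273]
```

Request:
play_rows(
  series=[0,0,0,0,0,0,0,0,0,0,0,0,0,0,0,0,0,0,0,0,0,0,0,0,0,0,0,0,0,0],
)

```text
clock: 8.4
eef_pos: [0.5554, -0.0928, 0.225]
orientation: [[-0.947, 0.084, -0.311], [0.08, 0.996, 0.027], [0.312, 0.0, -0.95]]
force: [2.1, -0.9, -14.1]
gripper_width: 0.0149
gripper_force: 91.9
```

Run:
```python
from h import *
go(*bridge(.314,.0,.0)); o=r.get_obs();print(o["force"],o["ft_torque"],o["orientation"])
```

```text
move [-0.0104  0.0001 -0.0013] [ 0.0004 -0.0031  0.0002] force [  2.1  -0.9 -14.1] t 8.4 w 0.0149
[  2.078   -0.9453 -14.1491] [-0.0878 -0.8746 -0.0143] [[-0.9468  0.0838 -0.3106]
 [ 0.0795  0.9965  0.0265]
 [ 0.3118  0.0004 -0.9502]]
```

Request:
play_rows(
  series=[0.005,0,0,0,0,0,0.009,0,0,0,0,0,0.009,0,0.002,0,0,0,0.009,0,0.004,0,0,0,0.009,0,0.004,0,0,0],
)

```text
clock: 8.9
eef_pos: [0.5455, -0.092, 0.2242]
orientation: [[-0.947, 0.084, -0.31], [0.08, 0.996, 0.026], [0.312, 0.0, -0.95]]
force: [0.9, 0.3, -5.6]
gripper_width: 0.0149
gripper_force: 92.7
```

Request:
play_rows(
  series=[0,0,0,0,0,0,0,0,0,0,0,0,0,0,0,0,0,0,0,0,0,0,0,0,0,0,0,0,0,0],
)

```text
clock: 9.4
eef_pos: [0.5456, -0.092, 0.224]
orientation: [[-0.947, 0.084, -0.311], [0.08, 0.996, 0.027], [0.312, 0.0, -0.95]]
force: [0.7, -0.5, -6.0]
gripper_width: 0.0148
gripper_force: 92.7
```

Run:
```python
from h import *
go(*bridge(.314,.0,.0)); o=r.get_obs();print(o["force"],o["ft_torque"])
im=snapshot("side");T=cam("side")
p=pose(B); Rb=o["orientation"]@np.diag([-1,1,-1])
q=np.array([[-68,0,166],[-68,0,141],[0,0,138],[85,0,18],[-68,0,0]])/1e3
print(proj(*T,(q-TB)@Rb.T+o["eef_pos"]))
hsv=cv2.cvtColor(im,cv2.COLOR_RGB2HSV); c=slice(180,310),slice(300,440)
m=((hsv[...,0]<16)&(hsv[...,1]>180)&(hsv[...,2]>100))[c]; y,x=np.nonzero(m)
n,l,st,ce=cv2.connectedComponentsWithStats(m.astype(np.uint8))
print([(st[i],ce[i]+[300,180]) for i in range(1,n) if st[i,4]>8])
m=((hsv[...,1]<25)&(hsv[...,2]>165))[195:230,370:400]
n,l,st,ce=cv2.connectedComponentsWithStats(m.astype(np.uint8))
print([(st[i],ce[i]+[370,195]) for i in range(1,n) if st[i,4]>15])
cv2.imwrite("pics/s5.png",im[:,:,::-1])
```

```text
move [-0.0194  0.0001 -0.0053] [ 0.0004 -0.0032  0.0001] force [ 0.7 -0.5 -6. ] t 9.4 w 0.0148
[ 0.6776 -0.4926 -6.0334] [-0.0466 -0.4431 -0.0164]
[[375.7643 207.8567]
 [373.3999 215.7588]
 [387.0772 216.5159]
 [392.3921 250.6558]
 [360.5003 258.8712]]
[(array([68, 28,  8, 17, 74], dtype=int32), array([371.1351, 216.7162]))]
[(array([ 11,   4,  19,  21, 207], dtype=int32), array([391.913 , 211.2657]))]
```

Request:
play_rows(
  series=[-0.003,0,0,0,0,0,-0.006,0,0,0,0,0,-0.009,0,0,0,0,0,-0.011,0,0,0,0,0,-0.011,0,0,0,0,0],
)

```text
clock: 9.95
eef_pos: [0.5562, -0.0928, 0.2203]
orientation: [[-0.947, 0.084, -0.311], [0.08, 0.996, 0.027], [0.312, 0.0, -0.95]]
force: [-0.1, 0.2, -5.6]
gripper_width: 0.0151
gripper_force: 92.8
```

Request:
play_rows(
  series=[0,0,0,0,0,0,0,0,0,0,0,0,0,0,0,0,0,0,0,0,0,0,0,0,0,0,0,0,0,0],
)

```text
clock: 10.45
eef_pos: [0.556, -0.0928, 0.2207]
orientation: [[-0.947, 0.084, -0.311], [0.08, 0.996, 0.027], [0.312, 0.0, -0.95]]
force: [0.4, -0.8, -5.1]
gripper_width: 0.0149
gripper_force: 92.8
```

Request:
play_rows(
  series=[-0.003,0,0,0,0,0,-0.006,0,0,0,0,0,-0.008,0,0,0,0,0,-0.009,0,0,0,0,0,-0.009,0,0,0,0,0],
)

```text
clock: 10.95
eef_pos: [0.5646, -0.0935, 0.2176]
orientation: [[-0.947, 0.084, -0.311], [0.08, 0.996, 0.027], [0.312, 0.0, -0.95]]
force: [0.4, 0.2, -7.2]
gripper_width: 0.0147
gripper_force: 92.8
```

Request:
play_rows(
  series=[0,0,0,0,0,0,0,0,0,0,0,0,0,0,0,0,0,0,0,0,0,0,0,0,0,0,0,0,0,0],
)

```text
clock: 11.45
eef_pos: [0.5645, -0.0935, 0.2178]
orientation: [[-0.947, 0.084, -0.311], [0.08, 0.996, 0.026], [0.312, 0.0, -0.95]]
force: [0.1, 0.9, -5.9]
gripper_width: 0.015
gripper_force: 92.8
```

Run:
```python
from h import *
go(*bridge(.314,.0,.0)); o=r.get_obs();print(o["force"],o["ft_torque"])
```

```text
move [ 0.0005  0.0001 -0.0053] [ 0.0003 -0.0032  0.0001] force [ 0.1  0.9 -5.9] t 11.4 w 0.015
[ 0.0826  0.8528 -5.9025] [-0.0188 -0.4424  0.0238]
```

Request:
play_rows(
  series=[0,0,0.001,0,0,0,0,0,0.002,0,0,0,0,0,0.003,0,0,0,0,0,0.003,0,0,0,0,0,0.003,0,0,0],
)

```text
clock: 11.95
eef_pos: [0.5636, -0.0934, 0.2153]
orientation: [[-0.947, 0.084, -0.31], [0.08, 0.996, 0.026], [0.311, 0.0, -0.95]]
force: [-2.7, 0.2, 3.3]
gripper_width: 0.0151
gripper_force: 93.9
```

```bash
cat >> h.py <<'E'
def swing(angs,o=None,dz=0): # rotate current pose about the bar axis, foot down by angs
    o=o or r.get_obs(); p=pose(B); c=p[:3]@[.085,-.058,.068,1]; ay=p[:3,1]
    A=o["orientation"]
    for a in angs:
        Q=R.from_rotvec(-a*ay).as_matrix()
        x=c+Q@(o["eef_pos"]-c)+[0,0,dz]; d=A.T@(x-o["eef_pos"]); w=R.from_matrix(A.T@Q@A).as_rotvec()
        print(a,d.round(4),w.round(4))
E
python3 - <<'E'
from h import *
o=r.get_obs();p=pose(B);j=np.linalg.inv(p)
Rb=o["orientation"]@np.diag([-1,1,-1])
print("bar in bridge model frame",Rb.T@(p[:3]@[.085,-.058,.068,1]-o["eef_pos"])+TB,o["force"])
swing([.02,.04,.06,.08,.1],dz=.0005)
E
```

```text
bar in bridge model frame [ 0.0848 -0.      0.0264] [-2.6715  0.1946  3.3314]
0.02 [ 0.0022 -0.      0.0026] [ 0.   -0.02 -0.  ]
0.04 [ 0.0042 -0.      0.0058] [ 0.   -0.04 -0.  ]
0.06 [ 0.0062 -0.      0.0089] [ 0.   -0.06 -0.  ]
0.08 [ 0.008  -0.      0.0122] [ 0.   -0.08 -0.  ]
0.1 [ 0.0098 -0.      0.0154] [ 0.  -0.1 -0. ]
```

Request:
play_rows(
  series=[0.0022,0,0.0026,0,-0.02,0,0.0042,0,0.0058,0,-0.04,0,0.0062,0,0.0089,0,-0.06,0,0.008,0,0.0122,0,-0.08,0,0.0098,0,0.0154,0,-0.1,0],
)

```text
clock: 12.45
eef_pos: [0.5498, -0.0923, 0.2032]
orientation: [[-0.973, 0.084, -0.213], [0.082, 0.996, 0.018], [0.214, 0.0, -0.977]]
force: [1.9, 0.5, -3.4]
gripper_width: 0.0145
gripper_force: 93.2
```

Run:
```python
from h import *
o=r.get_obs();print(o["force"],o["ft_torque"])
swing([.02,.04,.06,.08,.1])
```

```text
[ 1.8873  0.5202 -3.4433] [-0.0842 -1.0184 -0.0026]
0.02 [ 0.0021 -0.      0.0031] [ 0.   -0.02 -0.  ]
0.04 [ 0.0041 -0.      0.0062] [ 0.   -0.04 -0.  ]
0.06 [ 0.006  -0.      0.0094] [ 0.   -0.06 -0.  ]
0.08 [ 0.0079 -0.      0.0126] [ 0.   -0.08 -0.  ]
0.1 [ 0.0097 -0.      0.0158] [ 0.  -0.1 -0. ]
```

Request:
play_rows(
  series=[0.0021,0,0.0031,0,-0.02,0,0.0041,0,0.0062,0,-0.04,0,0.006,0,0.0094,0,-0.06,0,0.0079,0,0.0126,0,-0.08,0,0.0079,0,0.0126,0,-0.08,0],
)

```text
clock: 12.95
eef_pos: [0.5388, -0.0914, 0.193]
orientation: [[-0.987, 0.084, -0.135], [0.083, 0.996, 0.012], [0.136, 0.0, -0.991]]
force: [1.4, -0.5, -3.0]
gripper_width: 0.015
gripper_force: 93.5
```

Run:
```python
from h import *
o=r.get_obs();print(o["force"],o["ft_torque"])
swing([.01,.02,.03,.04,.05,.06])
p=pose(B);Rb=o["orientation"]@np.diag([-1,1,-1])
print("bar in bridge model frame",Rb.T@(p[:3]@[.085,-.058,.068,1]-o["eef_pos"])+TB)
im=snapshot("side");T=cam("side")
q=np.array([[-68,0,166],[0,0,138],[-68,0,0],[-68,22,0],[-68,-22,0]])/1e3
print(proj(*T,(q-TB)@Rb.T+o["eef_pos"]))
cv2.imwrite("pics/s6.png",cv2.resize(im[180:310,300:440,::-1],None,fx=4.5,fy=4.5,interpolation=cv2.INTER_CUBIC))
t=snapshot("top");cv2.imwrite("pics/t6.png",t[:,:,::-1])
```

```text
[ 1.4242 -0.4976 -2.9915] [-0.1388 -0.8202 -0.0103]
0.01 [ 0.001  -0.      0.0015] [-0.   -0.01 -0.  ]
0.02 [ 0.0021 -0.      0.0031] [-0.   -0.02 -0.  ]
0.03 [ 0.0031 -0.      0.0047] [-0.   -0.03 -0.  ]
0.04 [ 0.0041 -0.      0.0062] [-0.   -0.04 -0.  ]
0.05 [ 0.0051 -0.      0.0078] [-0.   -0.05 -0.  ]
0.06 [ 0.006  -0.      0.0094] [-0.   -0.06 -0.  ]
bar in bridge model frame [0.0852 0.     0.026 ]
[[372.0859 217.9656]
 [385.4423 222.3611]
 [363.5218 266.8334]
 [358.4941 263.8791]
 [368.64   269.8408]]
```

Request:
play_rows(
  series=[0.001,0,0.0015,0,-0.01,0,0.0021,0,0.0031,0,-0.02,0,0.0031,0,0.0047,0,-0.03,0,0.0041,0,0.0062,0,-0.04,0,0.0051,0,0.0078,0,-0.05,0],
)

```text
clock: 13.55
eef_pos: [0.5331, -0.0909, 0.1856]
orientation: [[-0.993, 0.084, -0.086], [0.084, 0.996, 0.008], [0.086, 0.0, -0.996]]
force: [0.6, 0.7, 12.4]
gripper_width: 0.0143
gripper_force: 95.2
```

Run:
```python
from h import *
o=r.get_obs();print(o["force"],o["ft_torque"])
swing([.01,.02,.03,.04])
```

```text
[ 0.6328  0.6559 12.3586] [-0.0674 -0.568  -0.0034]
0.01 [ 0.001  -0.      0.0015] [ 0.   -0.01 -0.  ]
0.02 [ 0.0021 -0.      0.0031] [ 0.   -0.02 -0.  ]
0.03 [ 0.0031 -0.      0.0047] [ 0.   -0.03 -0.  ]
0.04 [ 0.0041 -0.      0.0062] [ 0.   -0.04 -0.  ]
```

```bash
cat >> h.py <<'E'
def seat(real,dx=0,delta=.052): # tool pose for a real bridge tilt, jaw on bar, grip slipped by delta
    p=pose(B); Q=p[:3,:3]@R.from_euler('y',real).as_matrix()
    return p[:3]@[.085+dx,-.058,.068,1]+Q@(np.array([-.070,0,.131])-[.085,0,.018]), rot(B[2],real+delta)
E
python3 - <<'E'
from h import *
for a in (.07,.05,.03,.015,0): go(*seat(a))
E
```

```text
move [ 0.003   0.0001 -0.0057] [0.0004 0.036  0.    ] force [ 0.6  0.7 12.4] t 13.6 w 0.0143
move [ 0.0052  0.0001 -0.0026] [0.0004 0.016  0.    ] force [ 0.6  0.7 12.4] t 13.6 w 0.0143
move [0.0073 0.0001 0.0006] [ 0.0004 -0.004   0.    ] force [ 0.6  0.7 12.4] t 13.6 w 0.0143
move [0.0088 0.0001 0.0031] [ 0.0004 -0.019   0.    ] force [ 0.6  0.7 12.4] t 13.6 w 0.0143
move [0.0103 0.0001 0.0055] [ 0.0004 -0.034   0.    ] force [ 0.6  0.7 12.4] t 13.6 w 0.0143
```

Request:
play_rows(
  series=[-0.002,0,-0.003,0,0.018,0,-0.003,0,-0.0057,0,0.036,0,0,0,-0.0057,0,0.036,0,0.003,0,-0.0057,0,0.036,0,0.003,0,-0.0057,0,0.036,0],
)

```text
clock: 14.05
eef_pos: [0.5301, -0.0906, 0.1916]
orientation: [[-0.989, 0.084, -0.122], [0.083, 0.996, 0.011], [0.122, 0.0, -0.992]]
force: [1.0, 0.1, -3.1]
gripper_width: 0.0149
gripper_force: 93.3
```

Request:
play_rows(
  series=[0,0,0,0,0,0,0.001,0,0.0015,0,-0.01,0,0.002,0,0.003,0,-0.02,0,0.003,0,0.0046,0,-0.03,0,0.004,0,0.0063,0,-0.04,0],
)

```text
clock: 14.55
eef_pos: [0.5257, -0.0903, 0.1858]
orientation: [[-0.993, 0.084, -0.082], [0.084, 0.996, 0.007], [0.082, 0.0, -0.997]]
force: [1.5, 0.7, -2.2]
gripper_width: 0.015
gripper_force: 93.3
```

Run:
```python
from h import *
for a in (.05,.03,.015,0): go(*seat(a))
o=r.get_obs();print(o["force"],o["ft_torque"],o["eef_pos"])
```

```text
move [-0.0023  0.0001 -0.0031] [0.0004 0.0198 0.    ] force [ 1.5  0.7 -2.2] t 14.6 w 0.015
move [-0.0002  0.0001  0.0001] [ 0.0004 -0.0002  0.    ] force [ 1.5  0.7 -2.2] t 14.6 w 0.015
move [0.0014 0.0001 0.0026] [ 0.0004 -0.0152  0.    ] force [ 1.5  0.7 -2.2] t 14.6 w 0.015
move [0.0029 0.0001 0.005 ] [ 0.0004 -0.0302  0.    ] force [ 1.5  0.7 -2.2] t 14.6 w 0.015
[ 1.4725  0.7073 -2.1959] [-0.0176 -0.5068 -0.0073] [ 0.5257 -0.0903  0.1858]
```

At the same height there is now no contact force, so the foot is entering the groove. I'll swing the rest of the way.

Request:
play_rows(
  series=[0.0005,0,0.0009,0,-0.005,0,0.001,0,0.0018,0,-0.01,0,0.0014,0,0.0026,0,-0.015,0,0.0018,0,0.0034,0,-0.02,0,0.0018,0,0.0034,0,-0.02,0],
)

```text
clock: 15.05
eef_pos: [0.5235, -0.0901, 0.1827]
orientation: [[-0.994, 0.084, -0.063], [0.084, 0.996, 0.006], [0.063, 0.0, -0.998]]
force: [-4.2, 0.3, 2.2]
gripper_width: 0.0147
gripper_force: 93.7
```

Request:
play_rows(
  series=[0.001,0,0,0,0,0,0.002,0,0.0005,0,-0.003,0,0.0025,0,0.001,0,-0.006,0,0.003,0,0.0018,0,-0.01,0,0.003,0,0.0018,0,-0.01,0],
)

```text
clock: 15.55
eef_pos: [0.5207, -0.0899, 0.181]
orientation: [[-0.995, 0.084, -0.052], [0.084, 0.996, 0.005], [0.053, 0.0, -0.999]]
force: [3.9, 1.0, -3.6]
gripper_width: 0.0151
gripper_force: 93.4
```

Request:
play_rows(
  series=[-0.0006,0,0.0,0,0,0,-0.001,0,0.0005,0,-0.003,0,-0.001,0,0.001,0,-0.003,0,-0.001,0,0.0015,0,-0.003,0,-0.001,0,0.0015,0,-0.003,0],
)

```text
clock: 16.05
eef_pos: [0.521, -0.0899, 0.1806]
orientation: [[-0.995, 0.084, -0.05], [0.084, 0.996, 0.004], [0.05, 0.0, -0.999]]
force: [-11.4, 1.5, 17.5]
gripper_width: 0.015
gripper_force: 96.7
```

Run:
```python
from h import *
o=r.get_obs();print(o["force"],o["ft_torque"]);go(*seat(0))
```

```text
[-11.3925   1.5289  17.4878] [ 0.2317  1.7858 -0.0036]
move [-0.0014  0.0001 -0.0005] [0.0003 0.0018 0.    ] force [-11.4   1.5  17.5] t 16.1 w 0.015
```

Request:
play_rows(
  series=[0.0005,0,-0.0003,0,0,0,0.0008,0,-0.0005,0,0,0,0.0008,0,-0.0005,0,0,0,0.0008,0,-0.0005,0,0,0,0.0008,0,-0.0005,0,0,0],
)

```text
clock: 16.55
eef_pos: [0.5209, -0.0899, 0.1806]
orientation: [[-0.995, 0.084, -0.049], [0.084, 0.996, 0.005], [0.05, 0.0, -0.999]]
force: [-3.4, -0.3, 8.4]
gripper_width: 0.0149
gripper_force: 94.7
```

Request:
play_rows(
  series=[0,0,0,0,0,0,0,0,0,0,0,0,0,0,0,0,0,0,0,0,0,0,0,0,0,0,0,0,0,0],
  newtons=20,
)

```text
clock: 17.05
eef_pos: [0.5209, -0.0898, 0.1806]
orientation: [[-0.995, 0.084, -0.049], [0.084, 0.996, 0.005], [0.05, 0.0, -0.999]]
force: [-2.0, 0.2, 7.0]
gripper_width: 0.015
gripper_force: 94.7
```

Request:
play_rows(
  series=[0,0,0,0,0,0,0,0,0,0,0,0,0,0,0,0,0,0,0,0,0,0,0,0,0,0,0,0,0,0],
  hand=0.045,
)

```text
clock: 17.55
eef_pos: [0.5208, -0.0899, 0.18]
orientation: [[-0.995, 0.084, -0.05], [0.084, 0.996, 0.005], [0.05, 0.0, -0.999]]
force: [-0.7, -0.9, 0.6]
gripper_width: 0.0448
gripper_force: 0.0
```

Request:
play_rows(
  series=[0,0,-0.015,0,0,0,0,0,-0.04,0,0,0,0,0,-0.07,0,0,0,0,0,-0.1,0,0,0,0,0,-0.1,0,0,0],
)

```text
clock: 18.05
eef_pos: [0.5272, -0.0905, 0.2834]
orientation: [[-0.995, 0.084, -0.045], [0.084, 0.996, 0.004], [0.045, -0.0, -0.999]]
force: [0.7, -0.5, -0.7]
gripper_width: 0.0451
gripper_force: 0.0
```

Run:
```python
from h import *
go(pose(B)[:3]@[-.03,.01,.33,1],rot(B[2]))
```

```text
move [-0.0331  0.0682 -0.0481] [-0.    -0.045  0.   ] force [ 0.7 -0.5 -0.7] t 18.1 w 0.0451
```

Request:
play_rows(
  series=[-0.008,0.017,-0.012,0,-0.011,0,-0.016,0.034,-0.024,0,-0.022,0,-0.025,0.051,-0.036,0,-0.034,0,-0.033,0.068,-0.048,0,-0.045,0,-0.033,0.068,-0.048,0,-0.045,0],
  hand=0.08,
)

```text
clock: 18.55
eef_pos: [0.5677, -0.024, 0.3268]
orientation: [[-0.997, 0.082, -0.003], [0.082, 0.997, 0.001], [0.003, 0.001, -1.0]]
force: [0.0, -0.7, 0.2]
gripper_width: 0.08
gripper_force: 0.0
```

Request:
play_rows(
  series=[0,0,0,0,0,0,0,0,0,0,0,0,0,0,0,0,0,0,0,0,0,0,0,0,0,0,0,0,0,0],
)

```text
clock: 19.05
eef_pos: [0.5666, -0.0259, 0.3261]
orientation: [[-0.996, 0.084, -0.005], [0.084, 0.996, 0.001], [0.005, 0.0, -1.0]]
force: [0.3, -0.2, 0.1]
gripper_width: 0.0795
gripper_force: 0.0
```

Run:
```python
from h import *
o=r.get_obs();w=snapshot("wrist");s=snapshot("side");t=snapshot("top")
np.savez("v7.npz",p=o["eef_pos"],R=o["orientation"])
T=pose(B); Tb=T.copy(); Tb[:3,3]=T[:3]@[0,-.058,.05,1]
q=np.array([[-68,0,166],[0,0,138],[34,0,138],[-34,0,138],[0,34,138],[0,-34,138],[-81,8,166],[-55,-8,166]])/1e3
for n,im in (("wrist",w),("side",s),("top",t)):
    cv2.imwrite(f"pics/{n}7.png",im[:,:,::-1])
    print(n,proj(*cam(n,o),q@Tb[:3,:3].T+Tb[:3,3]).round(1).tolist())
a=cv2.resize(w[180:480,180:420,::-1],None,fx=2,fy=2,interpolation=cv2.INTER_CUBIC)
b=cv2.resize(s[190:310,300:380,::-1],None,fx=4,fy=4,interpolation=cv2.INTER_CUBIC)
c=np.zeros((600,800,3),np.uint8);c[:600,:480]=a;c[:480,480:800]=b
cv2.imwrite("pics/c7.png",c)
```

```text
wrist [[225.4, 180.5], [241.0, 260.2], [243.6, 298.7], [238.1, 219.0], [283.3, 260.2], [198.6, 260.1], [235.9, 161.0], [215.2, 199.3]]
side [[367.1, 223.5], [381.9, 224.7], [389.3, 221.3], [374.3, 228.1], [373.8, 220.6], [390.2, 228.8], [362.1, 223.8], [372.1, 223.1]]
top [[365.6, 207.7], [367.0, 183.3], [368.2, 170.1], [365.9, 196.7], [353.3, 182.0], [380.8, 184.6], [361.8, 212.7], [369.4, 202.7]]
```

View pics/c7.png

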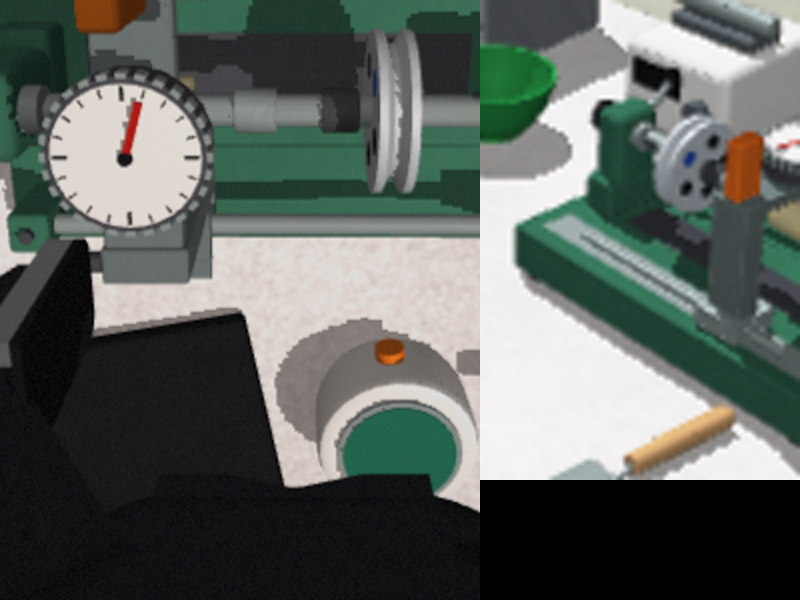

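The composite shows the bridge seated: the foot covers the rail and the dial centre is at wrist px (242,259), against a prediction of (241,260). The needle points about 194° clockwise from bridge +x, which is about 2.7 mm of travel, so the spindle is roughly 83° from top. Next I'll read the needle by code and plan the pulley grasp.

```bash
cat >> h.py <<'E'
C=pose(B)[:3]@[0,.055,.12,1]
def pul(th,rad=.022):
    return pose(B)[:3]@[rad*np.sin(th),.055,.12+rad*np.cos(th),1], rot(B[2],th)
def needle(o=None,im=None):
    o=o or r.get_obs(); im=snapshot("wrist") if im is None else im
    K,T=cam("wrist",o); Tb=pose(B); Tb[:3,3]=Tb[:3]@[0,-.058,.189,1]
    I=im.astype(int); m=(I[...,0]>110)&(I[...,1]<.45*I[...,0])&(I[...,2]<.45*I[...,0])
    v,u=np.nonzero(m); wt=(I[...,0]-(I[...,1]+I[...,2])/2)[v,u]
    Cw=np.linalg.inv(T); d=np.c_[(u-K[0,2])/K[0,0],-(v-K[1,2])/K[1,1],-np.ones(len(u))]@Cw[:3,:3].T
    X=Cw[:3,3]+d*((.189-Cw[2,3])/d[:,2:]); q=(X-Tb[:3,3])@Tb[:3,:3]
    k=np.hypot(q[:,0],q[:,1])<.03; q=q[k,:2]; wt=wt[k]*1.
    c=np.average(q,axis=0,weights=wt); S=np.cov((q-c).T,aweights=wt); e=np.linalg.eigh(S)[1][:,1]; e*=np.sign(e@c)
    a=np.degrees(np.arctan2(-e[1],e[0]))%360; tr=a/360*5
    print("needle deg",round(a,1),"by centroid",round(np.degrees(np.arctan2(-c[1],c[0]))%360,1),"travel",round(tr,3),"n",k.sum(),"phi",np.degrees(np.arccos(np.clip((tr-2.45)/1.95,-1,1))).round(1))
E
python3 - <<'E'
from h import *
d=np.load("v7.npz"); o=dict(orientation=d["R"],eef_pos=d["p"])
needle(o,cv2.imread("pics/wrist7.png")[:,:,::-1])
print("pulley px",proj(*cam("wrist",o),pose(B)[:3]@[0,.055,.12,1]),proj(*cam("wrist",o),pose(B)[:3]@[.0,.055,.16,1]))
p,Rt=pul(.2); 
print(p);go(pul(.2,.1)[0],Rt); go(p,Rt)
E
```

```text
needle deg 196.3 by centroid 198.2 travel 2.726 n 104 phi 81.9
pulley px [[371.9308 235.9635]] [[377.2284 249.1196]]
[0.606  0.0164 0.1416]
move [-0.0516  0.0452  0.108 ] [ 0.0004  0.1948 -0.0001] force [-0.6  0.4  0.2] t 19.2 w 0.0797
move [-0.0365  0.0452  0.1845] [ 0.0004  0.1948 -0.0001] force [-0.6  0.4  0.2] t 19.2 w 0.0797
```

Request:
play_rows(
  series=[-0.012,0.011,0.025,0,0.05,0,-0.025,0.022,0.05,0,0.1,0,-0.038,0.034,0.075,0,0.15,0,-0.0516,0.0452,0.108,0,0.195,0,-0.0516,0.0452,0.108,0,0.195,0],
  hand=0.05,
  newtons=25,
)

```text
clock: 19.7
eef_pos: [0.6211, 0.0163, 0.2106]
orientation: [[-0.974, 0.083, -0.209], [0.081, 0.997, 0.017], [0.21, -0.0, -0.978]]
force: [-0.2, -0.1, -1.4]
gripper_width: 0.0504
gripper_force: 0.0
```

Run:
```python
from h import *
go(*pul(.2,.1)); go(*pul(.2)); print(r.get_obs()["joint_positions"])
```

```text
move [ 0.0011 -0.0011 -0.0073] [-0.0006 -0.0117  0.0009] force [-0.2 -0.1 -1.4] t 19.7 w 0.0504
move [ 0.0002 -0.0011  0.0707] [-0.0006 -0.0117  0.0009] force [-0.2 -0.1 -1.4] t 19.7 w 0.0504
[0.0159 0.7208 0.6723 1.733  0.0203 0.0968]
```

Request:
play_rows(
  series=[0,0,0.02,0,0,0,0,0,0.042,0,0,0,0,0,0.062,0,0,0,0,0,0.076,0,0,0,0,0,0.076,0,0,0],
)

```text
clock: 20.2
eef_pos: [0.6053, 0.0164, 0.1432]
orientation: [[-0.976, 0.084, -0.199], [0.082, 0.996, 0.017], [0.2, 0.0, -0.98]]
force: [-0.4, -0.1, -0.2]
gripper_width: 0.0505
gripper_force: 0.0
```

Request:
play_rows(
  series=[0,0,0,0,0,0,0,0,0,0,0,0,0,0,0,0,0,0,0,0,0,0,0,0,0,0,0,0,0,0],
  hand=0.01,
)

```text
clock: 20.7
eef_pos: [0.6072, 0.0172, 0.145]
orientation: [[-0.977, 0.084, -0.196], [0.082, 0.996, 0.018], [0.196, 0.002, -0.981]]
force: [0.6, 4.3, 6.0]
gripper_width: 0.017
gripper_force: 28.2
```

Run:
```python
from h import *
o=r.get_obs(); go(*pul(.2)); print(o["force"],o["gripper_force"],o["eef_pos"])
A=o["orientation"]; c=C-o["eef_pos"]; ay=pose(B)[:3,1]
for a in (.12,.24,.36,.48,.6):
    Q=R.from_rotvec(-a*ay).as_matrix(); print(-a,(A.T@(c-Q@c)).round(4),R.from_matrix(A.T@Q@A).as_rotvec().round(3))
```

```text
move [ 0.0005 -0.0009  0.0036] [0.0018 0.0023 0.0005] force [0.6 4.3 6. ] t 20.7 w 0.017
[0.6096 4.3226 6.0369] 28.1539124250412 [0.6072 0.0172 0.145 ]
-0.12 [0.0031 0.     0.0001] [ 0.   -0.12 -0.  ]
-0.24 [0.0061 0.     0.0006] [ 0.   -0.24 -0.  ]
-0.36 [0.0091 0.     0.0015] [ 0.    -0.36  -0.001]
-0.48 [0.0119 0.     0.0027] [ 0.    -0.48  -0.001]
-0.6 [ 0.0146 -0.      0.0042] [ 0.    -0.6   -0.001]
```

Request:
play_rows(
  series=[0.0031,0,0.0001,0,-0.12,0,0.0061,0,0.0006,0,-0.24,0,0.0091,0,0.0015,0,-0.36,0,0.0119,0,0.0027,0,-0.48,0,0.0146,0,0.0042,0,-0.6,0],
)

```text
clock: 21.2
eef_pos: [0.5936, 0.0183, 0.1436]
orientation: [[-0.934, 0.083, 0.349], [0.078, 0.997, -0.028], [-0.35, 0.001, -0.937]]
force: [14.7, 5.3, -21.0]
gripper_width: 0.0175
gripper_force: 25.8
```

Request:
play_rows(
  series=[0,0,0,0,0,0,0,0,0,0,0,0,0,0,0,0,0,0,0,0,0,0,0,0,0,0,0,0,0,0],
)

```text
clock: 21.7
eef_pos: [0.5914, 0.0186, 0.1414]
orientation: [[-0.937, 0.083, 0.339], [0.078, 0.997, -0.027], [-0.34, 0.001, -0.94]]
force: [-7.1, 5.9, -4.8]
gripper_width: 0.0174
gripper_force: 29.9
```

Run:
```python
from h import *
o=r.get_obs(); print(o["force"],R.from_matrix(rot(B[2]).T@o["orientation"]).as_rotvec())
im=snapshot("wrist"); cv2.imwrite("pics/w8.png",im[:,:,::-1])
Tb=pose(B); print(proj(*cam("wrist",o),Tb[:3]@[0,-.058,.189,1]))
try: needle(o,im)
except Exception as e: print(e)
```

```text
[-7.0881  5.9339 -4.7968] [-0.0012 -0.347  -0.0012]
[[-14.3785 430.4988]]
Weights sum to zero, can't be normalized
```

```bash
sed -i 's/def needle(o=None,im=None):/def needle(o=None,im=None,n="wrist"):/; s/snapshot("wrist") if im is None/snapshot(n) if im is None/; s/K,T=cam("wrist",o); Tb/K,T=cam(n,o); Tb/' h.py
python3 - <<'E'
from h import *
for f in ("side","top"):
    needle(None,cv2.imread(f"pics/{f}7.png")[:,:,::-1],f)
    try: needle(None,None,f)
    except Exception as e: print(f,e)
print(R.from_matrix(rot(B[2]).T@r.get_obs()["orientation"]).as_rotvec(),r.get_obs()["force"])
E
```

```text
needle deg nan by centroid 195.5 travel nan n 1 phi nan
needle deg 110.6 by centroid 130.3 travel 1.537 n 2 phi 117.9h.py:53: RuntimeWarning: Degrees of freedom <= 0 for slice
  c=np.average(q,axis=0,weights=wt); S=np.cov((q-c).T,aweights=wt); e=np.linalg.eigh(S)[1][:,1]; e*=np.sign(e@c)
  c *= np.true_divide(1, fact)
  c *= np.true_divide(1, fact)
Traceback (most recent call last):
  File "h.py", line 53, in needle
    c=np.average(q,axis=0,weights=wt); S=np.cov((q-c).T,aweights=wt); e=np.linalg.eigh(S)[1][:,1]; e*=np.sign(e@c)
ZeroDivisionError: Weights sum to zero, can't be normalized
```

```bash
sed -i 's/m=(I\[...,0\]>110).*$/m=(I[...,0]-(I[...,1]+I[...,2])\/2>(40 if n=="wrist" else 12))/; s/<.03; q=q/<.027; q=q/' h.py
python3 - <<'E'
from h import *
d=np.load("v7.npz"); o=dict(orientation=d["R"],eef_pos=d["p"])
needle(o,cv2.imread("pics/wrist7.png")[:,:,::-1])
for f in ("side","top"):
    for k in (f"pics/{f}7.png",None):
        try: needle(None,cv2.imread(k)[:,:,::-1] if k else None,f)
        except Exception as e: print(f,e)
print(R.from_matrix(rot(B[2]).T@r.get_obs()["orientation"]).as_rotvec(),r.get_obs()["force"])
E
```

```text
needle deg 196.2 by centroid 199.0 travel 2.725 n 133 phi 81.9
needle deg 190.8 by centroid 195.1 travel 2.65 n 8 phi 84.1
needle deg 115.6 by centroid 130.4 travel 1.606 n 9 phi 115.7
top Weights sum to zero, can't be normalized
needle deg 114.6 by centroid 118.3 travel 1.591 n 22 phi 116.1
[-0.0013 -0.3469 -0.0012] [-7.9013  6.8087 -5.2857]
```

The needle moved from 196° to about 115°, so negative turns go away from the top. I'll regrasp farther forward and turn the positive way.

```bash
cat >> h.py <<'E'
def plan(ths,rads): # rows relative to present pose
    o=r.get_obs();A=o["orientation"]
    for t,q in zip(ths,rads):
        p,Rt=pul(t,q); print(t,(A.T@(p-o["eef_pos"])).round(4),R.from_matrix(A.T@Rt).as_rotvec().round(3))
E
python3 - <<'E'
from h import *
plan([-.35,-.35,-.35,-.47,-.6,-.72,-.84,-.95,-1.,-1],[.035,.06,.08,.08,.08,.08,.08,.08,.06,.024])
E
```

```text
-0.35 [-0.0023 -0.0009 -0.0113] [ 0.001 -0.003  0.001]
-0.35 [-0.0022 -0.0009 -0.0363] [ 0.001 -0.003  0.001]
-0.35 [-0.0021 -0.0008 -0.0563] [ 0.001 -0.003  0.001]
-0.47 [ 0.0074 -0.0008 -0.0557] [ 0.002 -0.123  0.001]
-0.6 [ 0.0177 -0.0008 -0.0538] [ 0.002 -0.253  0.001]
-0.72 [ 0.0268 -0.0008 -0.0508] [ 0.002 -0.373  0.001]
-0.84 [ 0.0355 -0.0008 -0.0468] [ 0.002 -0.493  0.001]
-0.95 [ 0.043  -0.0008 -0.0422] [ 0.002 -0.603  0.001]
-1.0 [ 0.0341 -0.0008 -0.024 ] [ 0.002 -0.653  0.   ]
-1 [ 0.0122 -0.0009  0.0046] [ 0.002 -0.653  0.   ]
```

Request:
play_rows(
  series=[0,0,0,0,0,0,0,0,0,0,0,0,0,0,0,0,0,0,0,0,0,0,0,0,0,0,0,0,0,0],
  hand=0.05,
)

```text
clock: 22.4
eef_pos: [0.5931, 0.0177, 0.1424]
orientation: [[-0.936, 0.084, 0.342], [0.079, 0.996, -0.029], [-0.343, -0.0, -0.939]]
force: [0.8, 0.4, 0.4]
gripper_width: 0.0496
gripper_force: 0.0
```

Request:
play_rows(
  series=[-0.002,0,-0.025,0,0,0,-0.002,0,-0.056,0,0,0,0.0055,0,-0.056,0,-0.1,0,0.0135,0,-0.055,0,-0.2,0,0.0215,0,-0.053,0,-0.3,0],
)

```text
clock: 22.9
eef_pos: [0.5548, 0.021, 0.1856]
orientation: [[-0.79, 0.084, 0.608], [0.067, 0.996, -0.051], [-0.61, 0.0, -0.793]]
force: [1.2, -0.3, -0.0]
gripper_width: 0.0499
gripper_force: 0.0
```

Run:
```python
from h import *
plan([-.75,-.85,-.95,-1.,-1,-1],[.08,.08,.08,.08,.06,.024])
```

```text
-0.75 [ 0.0103 -0.0003  0.001 ] [ 0.    -0.094 -0.   ]
-0.85 [ 0.0182 -0.0003  0.0022] [ 0.    -0.194 -0.   ]
-0.95 [ 0.026  -0.0003  0.0041] [ 0.    -0.294 -0.   ]
-1.0 [ 0.0297 -0.0003  0.0053] [ 0.    -0.344 -0.   ]
-1 [ 0.023  -0.0003  0.0242] [ 0.    -0.344 -0.   ]
-1 [ 0.0109 -0.0003  0.0581] [ 0.    -0.344 -0.   ]
```

Request:
play_rows(
  series=[0.0103,0,0.001,0,-0.094,0,0.0182,0,0.0022,0,-0.194,0,0.026,0,0.0041,0,-0.294,0,0.0297,0,0.0053,0,-0.344,0,0.0297,0,0.0053,0,-0.344,0],
)

```text
clock: 23.4
eef_pos: [0.5536, 0.0282, 0.1841]
orientation: [[-0.57, 0.089, 0.817], [0.048, 0.996, -0.075], [-0.82, -0.004, -0.572]]
force: [0.3, 0.4, 0.0]
gripper_width: 0.0499
gripper_force: 0.0
```

Run:
```python
from h import *
plan([-1.,-1,-1],[.08,.05,.023]);print(r.get_obs()["joint_positions"])
```

```text
-1.0 [ 0.0277 -0.0074 -0.0032] [-0.006 -0.038  0.   ]
-1 [ 0.0266 -0.0072  0.0268] [-0.006 -0.038  0.   ]
-1 [ 0.0255 -0.007   0.0537] [-0.006 -0.038  0.   ]
[ 0.1738 -0.217  -1.134  -0.2911 -0.2169  0.1497]
```

Run:
```python
from h import *
plan([-.85,-.75,-.75,-.75],[.08,.08,.05,.023])
```

```text
-0.85 [ 0.0157 -0.0074 -0.0028] [-0.006  0.112 -0.   ]
-0.75 [ 0.0078 -0.0074 -0.0015] [-0.006  0.212 -0.   ]
-0.75 [ 0.0141 -0.0072  0.0278] [-0.006  0.212 -0.   ]
-0.75 [ 0.0198 -0.007   0.0542] [-0.006  0.212 -0.   ]
```

Request:
play_rows(
  series=[0.0157,-0.0074,-0.0028,-0.006,0.112,0,0.0078,-0.0074,-0.0015,-0.006,0.212,0,0.0078,-0.0074,-0.0015,-0.006,0.212,0,0.0078,-0.0074,-0.0015,-0.006,0.212,0,0.0141,-0.0072,0.0278,-0.006,0.212,0],
)

```text
clock: 23.9
eef_pos: [0.5672, 0.0192, 0.1578]
orientation: [[-0.728, 0.085, 0.68], [0.062, 0.996, -0.058], [-0.682, 0.001, -0.731]]
force: [1.0, -0.4, 0.3]
gripper_width: 0.05
gripper_force: 0.0
```

Run:
```python
from h import *
plan([-.75,-.75],[.05,.023]);print(r.get_obs()["joint_positions"])
```

```text
-0.75 [0.0005 0.0005 0.0012] [-0.     0.001 -0.001]
-0.75 [0.0006 0.0005 0.0282] [-0.     0.001 -0.001]
[ 0.1055 -0.1292 -0.9238  0.0341 -0.1292  0.1404]
```

Request:
play_rows(
  series=[0,0,0.014,0,0,0,0.0005,0.0005,0.028,0,0,0,0.0005,0.0005,0.028,0,0,0,0.0005,0.0005,0.028,0,0,0,0.0005,0.0005,0.028,0,0,0],
)

```text
clock: 24.4
eef_pos: [0.5851, 0.0181, 0.1351]
orientation: [[-0.731, 0.085, 0.677], [0.062, 0.996, -0.058], [-0.68, -0.0, -0.733]]
force: [0.1, 0.8, 0.5]
gripper_width: 0.0497
gripper_force: 0.0
```

Request:
play_rows(
  series=[0,0,0,0,0,0,0,0,0,0,0,0,0,0,0,0,0,0,0,0,0,0,0,0,0,0,0,0,0,0],
  hand=0.01,
)

```text
clock: 24.9
eef_pos: [0.5857, 0.0191, 0.1356]
orientation: [[-0.73, 0.083, 0.678], [0.062, 0.997, -0.056], [-0.681, 0.001, -0.733]]
force: [-11.6, 8.2, 10.4]
gripper_width: 0.0175
gripper_force: 28.5
```

Run:
```python
from h import *
t=np.arange(-.65,.21,.1)
plan(t,[.023]*9); o=r.get_obs();print(o["force"]); needle(None,None,"side");needle(None,None,"top")
```

```text
-0.65 [-0.0034 -0.0009 -0.0006] [ 0.002  0.099 -0.   ]
-0.55 [-0.0057 -0.0009 -0.0002] [ 0.002  0.199 -0.   ]
-0.45000000000000007 [-0.0079 -0.0009  0.0003] [ 0.002  0.299 -0.   ]
-0.3500000000000001 [-0.0101 -0.0009  0.0011] [0.002 0.399 0.   ]
-0.2500000000000001 [-0.0122 -0.0009  0.0021] [0.002 0.499 0.   ]
-0.15000000000000013 [-0.0141 -0.0009  0.0033] [0.002 0.599 0.   ]
-0.050000000000000155 [-0.016  -0.0009  0.0047] [0.002 0.699 0.   ]
0.04999999999999982 [-0.0176 -0.0009  0.0063] [0.002 0.799 0.   ]
0.1499999999999998 [-0.0192 -0.0009  0.008 ] [0.002 0.899 0.   ]
[-11.6442   8.2204  10.405 ]
needle deg 117.0 by centroid 131.4 travel 1.624 n 9 phi 115.0
needle deg 114.8 by centroid 118.9 travel 1.594 n 20 phi 116.0
```

Request:
play_rows(
  series=[-0.0025,0,0,0,0.1,0,-0.005,0,0.0003,0,0.2,0,-0.0072,0,0.0008,0,0.3,0,-0.0094,0,0.0016,0,0.4,0,-0.0115,0,0.0026,0,0.5,0],
)

```text
clock: 25.5
eef_pos: [0.5943, 0.0183, 0.1405]
orientation: [[-0.968, 0.084, 0.238], [0.082, 0.996, -0.018], [-0.239, 0.002, -0.971]]
force: [5.0, 9.7, -22.3]
gripper_width: 0.0169
gripper_force: 28.1
```

Run:
```python
from h import *
plan(np.arange(-.15,.26,.1),[.023]*5); o=r.get_obs();print(o["force"]); needle(None,None,"side");needle(None,None,"top")
```

```text
-0.15 [-0.0044 -0.0009 -0.0012] [ 0.002  0.091 -0.   ]
-0.04999999999999999 [-0.0067 -0.0009 -0.0009] [ 0.002  0.191 -0.   ]
0.05000000000000002 [-0.0089 -0.0009 -0.0003] [ 0.002  0.291 -0.   ]
0.15000000000000005 [-0.0111 -0.0009  0.0004] [ 0.002  0.391 -0.   ]
0.25 [-0.0131 -0.0009  0.0014] [0.002 0.491 0.   ]
[  4.9725   9.74   -22.2896]
needle deg 177.6 by centroid 182.3 travel 2.467 n 9 phi 89.5
needle deg 185.7 by centroid 180.6 travel 2.579 n 23 phi 86.2
```

Request:
play_rows(
  series=[-0.004,-0.0005,-0.001,0,0.091,0,-0.0067,-0.0009,-0.0009,0,0.191,0,-0.0089,-0.0009,-0.0003,0,0.291,0,-0.0111,-0.0009,0.0004,0,0.391,0,-0.0131,-0.0009,0.0014,0,0.491,0],
)

```text
clock: 26.1
eef_pos: [0.6063, 0.0172, 0.1408]
orientation: [[-0.966, 0.085, -0.244], [0.081, 0.996, 0.023], [0.245, 0.003, -0.97]]
force: [-6.8, 15.1, -18.5]
gripper_width: 0.0174
gripper_force: 28.1
```

Request:
play_rows(
  series=[0,0,0,0,0,0,0,0,0,0,0,0,0,0,0,0,0,0,0,0,0,0,0,0,0,0,0,0,0,0],
)

```text
clock: 26.6
eef_pos: [0.6071, 0.0171, 0.1395]
orientation: [[-0.967, 0.084, -0.24], [0.081, 0.996, 0.022], [0.241, 0.002, -0.971]]
force: [-5.0, 14.5, -34.1]
gripper_width: 0.0173
gripper_force: 27.1
```

Run:
```python
from h import *
plan([.25,.25],[.023,.1]); o=r.get_obs();print(o["force"]); needle(None,None,"side");needle(None,None,"top")
```

```text
0.25 [ 0.0005 -0.0008 -0.0028] [0.002 0.007 0.   ]
0.25 [-0.0001 -0.0006 -0.0798] [0.002 0.007 0.   ]
[ -5.0286  14.4636 -34.0799]
needle deg 259.0 by centroid 240.9 travel 3.598 n 11 phi 53.9Traceback (most recent call last):
  File "<stdin>", line 2, in <module>
  File "h.py", line 53, in needle
    c=np.average(q,axis=0,weights=wt); S=np.cov((q-c).T,aweights=wt); e=np.linalg.eigh(S)[1][:,1]; e*=np.sign(e@c)
    raise ZeroDivisionError(
        "Weights sum to zero, can't be normalized")
ZeroDivisionError: Weights sum to zero, can't be normalized
```

Request:
play_rows(
  series=[0,0,0,0,0,0,0,0,0,0,0,0,0,0,0,0,0,0,0,0,0,0,0,0,0,0,0,0,0,0],
  hand=0.05,
)

```text
clock: 27.2
eef_pos: [0.6089, 0.0151, 0.143]
orientation: [[-0.969, 0.085, -0.233], [0.083, 0.996, 0.02], [0.234, -0.0, -0.972]]
force: [-0.9, 0.7, 0.1]
gripper_width: 0.05
gripper_force: 0.0
```

Request:
play_rows(
  series=[0,0,-0.02,0,0,0,0,0,-0.05,0,0,0,0,0,-0.08,0,0,0,0,0,-0.1,0,0,0,0,0,-0.1,0,0,0],
)

```text
clock: 27.7
eef_pos: [0.6333, 0.0131, 0.2422]
orientation: [[-0.97, 0.085, -0.23], [0.083, 0.996, 0.02], [0.23, 0.0, -0.973]]
force: [0.6, -0.4, -1.1]
gripper_width: 0.0501
gripper_force: 0.0
```

Run:
```python
from h import *
go(pose(B)[:3]@[-.03,.01,.30,1],rot(B[2]))
```

```text
move [ 0.0735 -0.044  -0.042 ] [ 0.0003 -0.2325 -0.0012] force [ 0.6 -0.4 -1.1] t 27.7 w 0.0501
```

Request:
play_rows(
  series=[0.018,-0.011,-0.01,0,-0.06,0,0.036,-0.022,-0.02,0,-0.12,0,0.055,-0.033,-0.03,0,-0.18,0,0.0735,-0.044,-0.042,0,-0.2325,0,0.0735,-0.044,-0.042,0,-0.2325,0],
)

```text
clock: 28.2
eef_pos: [0.5649, -0.0263, 0.3011]
orientation: [[-0.996, 0.086, 0.002], [0.086, 0.996, -0.001], [-0.002, -0.0, -1.0]]
force: [-0.3, 0.2, -0.5]
gripper_width: 0.05
gripper_force: 0.0
```

Request:
play_rows(
  series=[0,0,0,0,0,0,0,0,0,0,0,0,0,0,0,0,0,0,0,0,0,0,0,0,0,0,0,0,0,0],
)

```text
clock: 28.7
eef_pos: [0.5673, -0.0252, 0.2972]
orientation: [[-0.996, 0.085, -0.005], [0.085, 0.996, 0.0], [0.005, -0.0, -1.0]]
force: [0.2, 0.4, -0.5]
gripper_width: 0.0502
gripper_force: 0.0
```

```bash
sed -i 's/return pose(B)\[:3\]@\[rad\*np.sin(th),.055,.12+/return pose(B)[:3]@[-.001+rad*np.sin(th),.057,.119+/' h.py
python3 - <<'E'
from h import *
o=r.get_obs(); w=snapshot("wrist"); needle(o,w); cv2.imwrite("pics/w9.png",w[:,:,::-1])
plan([-.65,-.65],[.085,.025])
E
```

```text
needle deg 255.3 by centroid 252.9 travel 3.546 n 164 phi 55.8
-0.65 [0.0212 0.0468 0.1108] [-0.001 -0.655 -0.001]
-0.65 [-0.0154  0.0469  0.1584] [-0.001 -0.655 -0.001]
```

Request:
play_rows(
  series=[0.01,0.012,0.012,0,-0.13,0,0.022,0.024,0.03,0,-0.26,0,0.03,0.036,0.05,0,-0.39,0,0.034,0.0468,0.07,0,-0.52,0,0.032,0.0468,0.09,0,-0.65,0],
)

```text
clock: 29.25
eef_pos: [0.5413, 0.0221, 0.2201]
orientation: [[-0.901, 0.084, 0.426], [0.074, 0.996, -0.039], [-0.428, -0.004, -0.904]]
force: [0.8, -0.1, -0.4]
gripper_width: 0.05
gripper_force: 0.0
```

Run:
```python
from h import *
plan([-.75,-.75,-.75],[.085,.05,.025])
```

```text
-0.75 [0.0151 0.0019 0.0358] [-0.003 -0.308  0.002]
-0.75 [0.0045 0.002  0.0692] [-0.003 -0.308  0.002]
-0.75 [-0.0031  0.002   0.093 ] [-0.003 -0.308  0.002]
```

Request:
play_rows(
  series=[0.007,0.001,0.015,0,-0.12,0,0.015,0.0019,0.03,0,-0.24,0,0.0151,0.0019,0.0358,0,-0.308,0,0.0151,0.0019,0.0358,0,-0.308,0,0.0151,0.0019,0.0358,0,-0.308,0],
)

```text
clock: 29.75
eef_pos: [0.5418, 0.023, 0.1799]
orientation: [[-0.734, 0.084, 0.674], [0.059, 0.996, -0.06], [-0.677, -0.005, -0.736]]
force: [0.2, 0.5, -0.4]
gripper_width: 0.0504
gripper_force: 0.0
```

Run:
```python
from h import *
plan([-.75,-.75,-.75],[.085,.05,.025])
```

```text
-0.75 [-0.0018  0.0009 -0.0002] [-0.004 -0.006  0.003]
-0.75 [-0.002   0.001   0.0348] [-0.004 -0.006  0.003]
-0.75 [-0.0022  0.0011  0.0598] [-0.004 -0.006  0.003]
```

Request:
play_rows(
  series=[-0.002,0.001,0.02,-0.004,-0.006,0.003,-0.002,0.001,0.04,-0.004,-0.006,0.003,-0.0022,0.001,0.055,-0.004,-0.006,0.003,-0.0022,0.001,0.0598,-0.004,-0.006,0.003,-0.0022,0.001,0.0598,-0.004,-0.006,0.003],
)

```text
clock: 30.25
eef_pos: [0.5858, 0.0201, 0.1387]
orientation: [[-0.729, 0.084, 0.679], [0.062, 0.996, -0.057], [-0.682, 0.001, -0.732]]
force: [-0.5, -0.9, -0.3]
gripper_width: 0.0502
gripper_force: 0.0
```

Request:
play_rows(
  series=[0,0,0,0,0,0,0,0,0,0,0,0,0,0,0,0,0,0,0,0,0,0,0,0,0,0,0,0,0,0],
  hand=0.01,
)

```text
clock: 30.75
eef_pos: [0.5853, 0.0192, 0.1399]
orientation: [[-0.727, 0.086, 0.681], [0.062, 0.996, -0.059], [-0.684, -0.001, -0.73]]
force: [-7.1, -7.5, 7.4]
gripper_width: 0.0175
gripper_force: 27.1
```

Run:
```python
from h import *
def circ(angs,c=[-.001,.057,.119]):
    o=r.get_obs(); A=o["orientation"]; ay=pose(B)[:3,1]; v=o["eef_pos"]-pose(B)[:3]@[*c,1]
    print("tilt",R.from_matrix(rot(B[2]).T@A).as_rotvec()[1],o["force"])
    for a in angs:
        Q=R.from_rotvec(a*ay).as_matrix(); print(a,(A.T@(Q@v-v)).round(4),R.from_matrix(A.T@Q@A).as_rotvec().round(3))
circ([.1,.2,.3,.4,.5,.974])
needle(None,None,"side")
```

```text
tilt -0.7526245153036392 [-7.1155 -7.5184  7.4368]
0.1 [-0.0026  0.      0.0004] [ 0.   0.1 -0. ]
0.2 [-0.0051  0.      0.0011] [ 0.   0.2 -0. ]
0.3 [-0.0075  0.      0.002 ] [ 0.     0.3   -0.001]
0.4 [-0.0098  0.      0.0032] [ 0.     0.4   -0.001]
0.5 [-0.012   0.      0.0046] [ 0.001  0.5   -0.001]
0.974 [-0.02    0.      0.0138] [ 0.001  0.974 -0.002]
needle deg 256.9 by centroid 241.9 travel 3.568 n 11 phi 55.0
```

Request:
play_rows(
  series=[-0.0026,0,0.0004,0,0.1,0,-0.0051,0,0.0011,0,0.2,0,-0.0075,0,0.002,0,0.3,0,-0.0098,0,0.0032,0,0.4,0,-0.012,0,0.0046,0,0.5,0],
)

```text
clock: 31.3
eef_pos: [0.5955, 0.0183, 0.144]
orientation: [[-0.967, 0.085, 0.242], [0.082, 0.996, -0.022], [-0.243, -0.001, -0.97]]
force: [0.2, -6.4, -16.6]
gripper_width: 0.0171
gripper_force: 28.3
```

Run:
```python
from h import *
def circ(angs,c=[-.001,.057,.119]):
    o=r.get_obs(); A=o["orientation"]; ay=pose(B)[:3,1]; v=o["eef_pos"]-pose(B)[:3]@[*c,1]
    t=R.from_matrix(rot(B[2]).T@A).as_rotvec()[1]; print("tilt",t,o["force"])
    for a in angs:
        Q=R.from_rotvec(a*ay).as_matrix(); print(a,(A.T@(Q@v-v)).round(4),R.from_matrix(A.T@Q@A).as_rotvec().round(3))
circ([.1,.2,.3,.4,.474])
```

```text
tilt -0.24542722999368505 [  0.1972  -6.4498 -16.6418]
0.1 [-0.0025  0.      0.0002] [ 0.   0.1 -0. ]
0.2 [-0.0051  0.      0.0007] [ 0.   0.2 -0. ]
0.3 [-0.0075  0.      0.0014] [ 0.   0.3 -0. ]
0.4 [-0.0099  0.      0.0024] [ 0.   0.4 -0. ]
0.474 [-0.0115  0.      0.0033] [ 0.     0.474 -0.001]
```

Request:
play_rows(
  series=[-0.0025,0,0.001,0,0.1,0,-0.0051,0,0.002,0,0.2,0,-0.0075,0,0.003,0,0.3,0,-0.0099,0,0.004,0,0.4,0,-0.0113,0,0.005,0,0.467,0],
)

```text
clock: 31.8
eef_pos: [0.6088, 0.0171, 0.1426]
orientation: [[-0.972, 0.084, -0.218], [0.083, 0.996, 0.017], [0.218, -0.001, -0.976]]
force: [-6.2, -7.7, 11.8]
gripper_width: 0.0175
gripper_force: 31.6
```

Request:
play_rows(
  series=[0,0,0,0,0,0,0,0,0,0,0,0,0,0,0,0,0,0,0,0,0,0,0,0,0,0,0,0,0,0],
)

```text
clock: 32.3
eef_pos: [0.6094, 0.0171, 0.1416]
orientation: [[-0.973, 0.084, -0.213], [0.083, 0.996, 0.017], [0.214, -0.001, -0.977]]
force: [1.8, -8.8, -9.2]
gripper_width: 0.0174
gripper_force: 30.2
```

Run:
```python
from h import *
o=r.get_obs();print("tilt",R.from_matrix(rot(B[2]).T@o["orientation"]).as_rotvec()[1],o["force"]);needle(None,None,"side")
```

```text
tilt 0.2154572972199873 [ 1.7786 -8.7737 -9.2386]
needle deg 317.7 by centroid 298.9 travel 4.413 n 8 phi 0.0
```

Request:
play_rows(
  series=[0,0,0,0,0,0,0,0,0,0,0,0,0,0,0,0,0,0,0,0,0,0,0,0,0,0,0,0,0,0],
  hand=0.05,
)

```text
clock: 32.85
eef_pos: [0.6093, 0.0182, 0.1418]
orientation: [[-0.973, 0.084, -0.213], [0.082, 0.996, 0.019], [0.214, 0.001, -0.977]]
force: [0.9, 0.1, -0.2]
gripper_width: 0.05
gripper_force: 0.0
```

Request:
play_rows(
  series=[0,0,-0.02,0,0,0,0,0,-0.05,0,0,0,0,0,-0.08,0,0,0,0,0,-0.1,0,0,0,0,0,-0.1,0,0,0],
)

```text
clock: 33.35
eef_pos: [0.6318, 0.0163, 0.2416]
orientation: [[-0.974, 0.084, -0.21], [0.082, 0.996, 0.019], [0.21, 0.001, -0.978]]
force: [0.2, -1.2, 0.6]
gripper_width: 0.0502
gripper_force: 0.0
```

Run:
```python
from h import *
go(pose(B)[:3]@[-.03,.01,.30,1],rot(B[2]))
```

```text
move [ 0.0711 -0.047  -0.0445] [ 0.0011 -0.212   0.    ] force [ 0.2 -1.2  0.6] t 33.4 w 0.0502
```

Request:
play_rows(
  series=[0.018,-0.011,-0.01,0,-0.06,0,0.036,-0.022,-0.02,0,-0.12,0,0.055,-0.035,-0.03,0,-0.18,0,0.071,-0.047,-0.0445,0,-0.212,0,0.071,-0.047,-0.0445,0,-0.212,0],
)

```text
clock: 33.85
eef_pos: [0.5656, -0.0265, 0.3008]
orientation: [[-0.996, 0.085, 0.002], [0.085, 0.996, 0.0], [-0.001, 0.001, -1.0]]
force: [0.5, 0.9, -0.1]
gripper_width: 0.0504
gripper_force: 0.0
```

Request:
play_rows(
  series=[0,0,0,0,0,0,0,0,0,0,0,0,0,0,0,0,0,0,0,0,0,0,0,0,0,0,0,0,0,0],
)

```text
clock: 34.35
eef_pos: [0.5673, -0.0254, 0.2972]
orientation: [[-0.996, 0.084, -0.005], [0.084, 0.996, 0.001], [0.005, 0.001, -1.0]]
force: [0.1, -0.6, -1.1]
gripper_width: 0.0501
gripper_force: 0.0
```

Run:
```python
from h import *
for i in range(3):
    o=r.get_obs(); w=snapshot("wrist"); needle(o,w)
cv2.imwrite("pics/w10.png",w[:,:,::-1])
```

```text
needle deg 314.5 by centroid 309.1 travel 4.368 n 123 phi 10.4
needle deg 314.8 by centroid 309.2 travel 4.372 n 124 phi 9.8
needle deg 315.0 by centroid 309.4 travel 4.376 n 122 phi 9.1
```

Run:
```python
from h import *
t=snapshot("top").astype(int); a=cv2.imread("pics/top0.png")[:,:,::-1].astype(int); o=r.get_obs()
for n,(x,y,w,h) in dict(bowl=(188,143,46,44),jar=(88,232,36,26),tray=(508,194,58,66),cast=(438,150,30,30),art=(420,188,56,50),driver=(257,240,30,70),spat=(352,240,32,76),stove=(305,88,40,42)).items():
    print(n,(abs(t-a)[y:y+h,x:x+w].max(2)>60).mean().round(3),end=" ")
w=snapshot("wrist"); K,T=cam("wrist",o); c=proj(K,T,pose(B)[:3]@[0,-.058,.188,1])[0]
g=cv2.cvtColor(w,cv2.COLOR_RGB2GRAY); x,y=c.astype(int); R0=60
m=(g[y-R0:y+R0,x-R0:x+R0]>170)&(w[y-R0:y+R0,x-R0:x+R0].ptp(2) if hasattr(w,'ptp') else np.ptp(w[y-R0:y+R0,x-R0:x+R0],axis=2))<25
m=(g[y-R0:y+R0,x-R0:x+R0]>170).astype(np.uint8); n,l,st,ce=cv2.connectedComponentsWithStats(m); k=1+st[1:,4].argmax()
print("\ndial pred",c,"seen",ce[k]+[x-R0,y-R0],st[k], "force",o["force"],"t",o["clock"])
```

```text
bowl 0.0 jar 0.0 tray 0.0 cast 0.0 art 0.0 driver 0.384 spat 0.634 stove 0.389 
dial pred [231.7615 272.7474] seen [231.4882 266.7367] [  21   19   83   77 4314] force [ 1.4016 -0.298  -0.3581] t 34.55
```

Run:
```python
from h import *
s=snapshot("side").astype(int); a=cv2.imread("pics/side7.png")[:,:,::-1].astype(int); z=cv2.imread("pics/side0.png")[:,:,::-1].astype(int)
D=lambda p,q,x,y,w,h:(abs(p-q)[y:y+h,x:x+w].max(2)>50).mean().round(3)
print("bridge",D(s,a,350,210,45,75),"foot",D(s,a,350,255,30,25),"spatula",D(s,z,300,288,66,42),"driver",D(s,z,255,248,40,40),"stove",D(s,z,382,212,32,32))
```

```text
bridge 0.02 foot 0.004 spatula 0.0 driver 0.188 stove 0.29
```

Run:
```python
from h import *
def c(im):
    I=im[235:300,240:305].astype(int); m=(I[...,0]>70)&(I[...,1]<.35*I[...,0]); v,u=np.nonzero(m); return m.sum(),u.mean().round(2),v.mean().round(2)
print(c(cv2.imread("pics/side0.png")[:,:,::-1]),c(cv2.imread("pics/side7.png")[:,:,::-1]),c(snapshot("side")))
```

```text
(np.int64(127), np.float64(41.36), np.float64(25.88)) (np.int64(128), np.float64(41.31), np.float64(25.95)) (np.int64(127), np.float64(41.36), np.float64(25.88))
```

The screwdriver hasn't moved (the difference was a shadow) and the bridge hasn't moved either, so I'm handing in.

```bash
python3 -c "
from plant import r
print(r.finish_job())"
```

```text
the job is handed in; nothing more can be done
None
```

I handed the job in at about 35 s: the bridge is hooked on the bar with its foot home on the rail, and the spindle stands at the needle's high point, at about 315° of an expected maximum near 317° and an estimated 1–2° from true top; nothing else on the table appears moved.

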